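# Put the bench winch in gear and lock the lever

## Robot

A 6-joint arm with a two-finger parallel gripper is mounted at the origin on the work surface. World frame = base frame: x ahead of the robot, y to its left, z up, the work surface at z = 0. Lengths are in mm, angles in rad, forces in N, time in s.
With the tool pointing down it reaches from about 350 to 875 mm from the base axis. Payload 4.2 kg.
Tool frame: the origin (TCP) lies between the finger pads; the fingertips stand 11 mm ahead of it and the grasp point (between the pads) lies 8 mm behind it; z points along the fingers, y is the direction in which the jaws open and shut (so a half turn about z gives the same grasp; the last joint's range is limited). The gripper opens to 85 mm and grips with 20 to 120 N. Pads are 22 mm wide; open, the fingers measure 114 mm over their backs; the gripper's body (76 mm by 85 mm) begins 54 mm behind the grasp point. The pads swing forward as they close: fully open they stand 13 mm farther back than shut.
Start: joints at [-1.002, 0.385, 0.008, 0, -1.194, -0.259], TCP at [190.558, -595.22, 214.312] pointing down, gripper open.
Joint ranges: [-3.14, 3.14], [-1.21, 2.06], [-1.07, 1.41], [-3.16, 2.05], [-2.99, -0.16], [-3.1, 3.1]. Speed limits (rad/s): [2.79, 2.79, 3.14, 3.14, 3.14, 3.14].

## Interface

Orientations are given as a unit quaternion [x, y, z, w].
In Python, from bench import * gives the robot as it stands. The module is installed in compiled form; this text tells all that it offers.
- The arm moves only by the tool drive_tool, never from a script. Its argument "increments" is a list of rows, each a list of 3 entries, a list of its own where there are three numbers: the gripper command: -1 is shut, 1 is fully open, values between are in proportion, then the shift along the tool's x, y, z scaled (see below), then the turn about the tool's z scaled (see below). In form: [[hand, [tx, ty, tz], turn], ...]. A call has 1 to 20 rows; each row shifts and turns the commanded pose from where the row before left it, along the tool's axes as they then stand; what a row does not reach is not made up. The controller multiplies each number of a shift by 0.3 m and each number of a turn by 2 rad. A row lasts 1/8 s, in which the tool goes at most 62.5 mm and 10.7 degrees, less where a joint would pass 70% of its speed; a pose out of reach is approached as far as the arm can. A call with a number of a shift or a turn outside -1 to 1 is refused whole. A call with a gripper value outside its range is refused whole. The fingers move at their own pace and stop on an object; the grip force is fixed at half the most. Time passes only in rows, so rows that do not move let the fingers close. It gives the time, the measured TCP pose, the force and the opening at its end, in the units of the state.
- read_state(): the state, without advancing time (a new reading comes with each control period).
- get_image(name): name is "scene" or "top" or "wrist"; returns the picture (384x512x3 uint8, red, green, blue); there is no depth.
- calibration(name): a dict with "fovy" (degrees; the focal length in pixels is half the picture's height over the tangent of half this angle, whatever the lens; pixels are square), "cx", "cy" (the principal point, pixels), "k1" (the pictures are not rectified: a ray, as slopes to the right and down, at radius r is drawn at 1 + k1 r^2 times it, then the intrinsics apply), "R" (3x3) and "t" (3): a world point X has camera coordinates R X + t. Camera axes: x right, y down, z forward; pixel columns grow to the right and rows downward; lengths in mm; the calibration is good to about 2 mm. A picture is of the moment at which its call begins: read the wrist's pose just before it. calibration takes no time and is no camera call; for the wrist camera it gives the pose at the moment of the call.
- job_done(): hands the job in, once; it reports no verdict.
The state is a dict: "clock": time; "joints": joint angles; "joint_vel": joint speeds; "joint_efforts": joint torques, N m; "position": TCP position; "ee_rot": TCP orientation; "contact_force": force on the tool from outside, world axes, zero at the start; "wrist_torque": the same for the moment, N m; "gripper_width": finger opening in mm.
Only numpy, scipy, OpenCV 4.12 (cv2) and the standard library are available. Lean on these libraries where they do the work, as an engineer would, in place of code of your own. Each camera call takes 0.05 s, during which the arm holds its last target.

## Task

Put the bench winch in the gear that the tall round sensor watches: shift the lever out of the middle slot, across neutral and fully forward in the outer slot that ends at the sensor. Then swing the keeper bar over until it lies flat across the gate behind the lever, let go, and leave everything else on the bench where it is.

Things in the scene. Friction and masses are not known exactly. Their poses are not given: they have to be found in the camera images.
- winch: Fixed bench winch: grey gearbox, 150 (x) by 190 (y), top at z = 130, with the shift gate on top; drum and motor (to z = 112) beyond it. Origin on the table under the gate's centre. Its x axis is the gate's forward, away from the robot and to the drum (within 0.35 rad of world x), y its left, z up. All offsets below are in mm in this frame.
- gate (a point): Centre of the top of the 8 mm thick gate plate, at (0, 0, 130). One cross slot along y (neutral) at x = 0 joins three fore-and-aft slots at y = +26.5 (left), 0 (middle), -26.5 (right), each from x = -33 to +33. Slots are 13 to 14 wide, for the lever's 10 dia rod; their walls stop it from crossing except in neutral. Axes as the winch.
- lever_fore (a joint): Fore-and-aft angle (rad) of the shift lever about its pivot at (0, 0, 50): 0 in neutral, positive leaning forward (+x), about 0.33 at the forward end of a slot, -0.33 at the rear end. Starts in the rear half of the middle slot, -0.32 to -0.22. Stays where it is left; about 1.5 N at the knob moves it.
- lever_side (a joint): Sideways angle (rad) of the same lever about the same pivot: 0 in the middle slot, +0.32 in the left (+y) slot, -0.32 in the right one. About 1.5 N at the knob moves it.
- lever_knob (a point): Centre of the shift lever's black ball knob, 36 dia, at (0, 0, 50) + 180 (sin(fore), sin(side) cos(fore), cos(side) cos(fore)), some 210 to 230 above the table. Can be gripped from above with the fingers on its winch -x and +x sides; it turns in the grip as the lever leans.
- sensor: The tall round steel sensor barrel, 18 dia x 47 high, with a 24 dia dark nut low on it, fixed on the gate plate just beyond the forward end of either the left or the right slot, at x = 58, y = +26.5 or -26.5: it marks the gear wanted. Origin at the centre of its foot, z = 130.
- plug: The low square steel blanking plate, 24 x 24 x 10, fixed beyond the forward end of the other outer slot. Origin at the centre of its foot, z = 130.
- keeper (a joint): Angle (rad) of the keeper, a flat steel bar 16 x 12 x 198 hinged at the gate's left edge on an axis along x through (10, 85, 138). 0: flat across the gate, right behind a lever that is fully forward; it cannot shut over a lever that is not. Starts at 2.15 to 2.55: swung up and over, leaning out to the left. Stays where it is left; up to 2.5 N at its ball moves it.
- keeper_ball (a point): Centre of the keeper's black ball handle, 22 dia, on a 40 mm stub square to the bar's free end. At keeper angle a: (10, 85 - 190 cos(a) + 40 sin(a), 138 + 190 sin(a) + 40 cos(a)); shut, (10, -105, 178), above the bar. Gripped from above with the fingers on its winch -x and +x sides, it pivots in the grip as the bar swings.
- can: Bystander: steel paint can, 100 dia x 105 high, to the right of the winch. Origin at the centre of its underside.
- meter: Bystander: yellow hand-held meter lying flat, 150 x 78 x 38, to the left of the winch, under the open keeper's side. Origin at the centre of its underside.
- wrench: Bystander: steel open-ended wrench 180 long, lying on the robot's side of the winch. Origin at the centre of its underside.
- driver: Bystander: orange-handled screwdriver 200 long, left of the winch. Origin at the centre of its underside.
- tin: Bystander: black plastic box 75 x 55 x 35, right of the winch towards the robot. Origin at the centre of its underside.
- jar: Bystander: clear jar 56 dia x 75 high, beyond the winch on the left. Origin at the centre of its underside.

How it is judged:
By the outcome, as a careful person would: the job done as asked, in the order asked, and still so for the second after the job is handed in, with the robot touching nothing.
It also fails if it takes over 58 s, if anything falls off the work surface, if the arm or the gripper's body presses on something with over 40 N, if the wrist force passes 120 N, or if a joint passes its speed limit or range.

## Working session

There is one attempt and no reset: what is moved stays moved. The work goes in short steps, Python scripts to look and compute and a tool call to move; the robot and the scene stay as the last step left them, time stands still between calls to the robot, and variables do not carry over. Pictures are saved under pics/ and viewed, and the job is handed in when it is done.

Besides the shell and the picture viewer there is one more tool, called by a JSON object that holds its "fn" and its "kwargs". drive_tool: Moves the arm, as the interface text tells. Shifts and turns lie within -1 to 1; 1 stands for 0.3 m of shift or 2 rad of turn. Its arguments: {"type":"object","properties":{"increments":{"type":"array"}},"required":["increments"]}

```bash
mkdir -p pics
python3 - <<'E'
from bench import *
import cv2
s=read_state();print(s)
for n in ("scene","top","wrist"):
    c=calibration(n);print(n,c)
    im=get_image(n);cv2.imwrite(f"pics/{n}0.png",im[:,:,::-1])
E
```

```text
{'clock': 0.0, 'joints': array([-1.00240263e+00,  3.85531881e-01,  6.60905752e-03, -4.88607802e-04,
       -1.19399350e+00, -2.58579937e-01]), 'joint_vel': array([-0.0003172 ,  0.00013304,  0.00025249, -0.00033817, -0.00036825,
       -0.0003737 ]), 'joint_efforts': array([-6.90831669e-06, -3.92286158e+01,  1.88395482e+01,  4.18580979e+00,
       -4.74885106e-03, -2.51515911e-05]), 'position': array([ 190.3595717 , -594.64646859,  213.2314976 ]), 'ee_rot': array([-1.54198952e-01,  9.88039224e-01,  1.06190586e-03, -2.17979393e-04]), 'contact_force': array([ 0.78903796, -0.48328659,  0.48579473]), 'wrist_torque': array([-0.00879783, -0.02779145,  0.00672698]), 'gripper_width': 85.39152088080074}
scene {'fovy': 50.28892595325726, 'cx': 260.65379116638326, 'cy': 189.28889382890068, 'k1': 0.051494046983204894, 'R': array([[ 0.2564072 ,  0.96636584, -0.01980928],
       [ 0.62992888, -0.18261397, -0.75487863],
       [-0.73310638,  0.18107788, -0.65556529]]), 't': array([-125.39284865, -216.3892468 , 1322.62303213])}
top {'fovy': 53.90684750223896, 'cx': 258.4782522598909, 'cy': 186.2121913830364, 'k1': 0.0008653733100270201, 'R': array([[ 0.00593876, -0.99998116,  0.00155012],
       [-0.99581648, -0.00605536, -0.09117496],
       [ 0.09118263, -0.00100217, -0.99583368]]), 't': array([-17.07728987, 554.89422571, 869.97182287])}
wrist {'fovy': 68.02279589406855, 'cx': 255.6197950389663, 'cy': 193.1565810895268, 'k1': -0.0032279022336728267, 'R': array([[-0.30438612,  0.95254598,  0.00229022],
       [ 0.90592486,  0.28874367,  0.30972123],
       [ 0.29436243,  0.09634961, -0.95082465]]), 't': array([624.25159517, -40.86604746, 379.94248558])}
```

View pics/scene0.png

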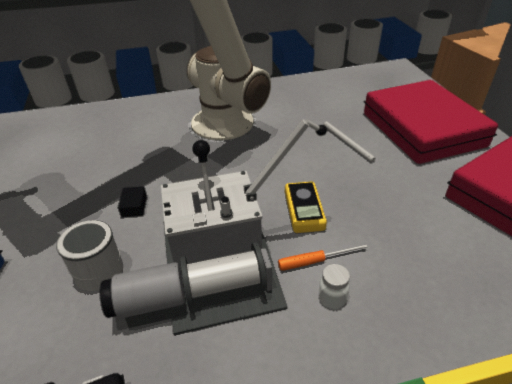

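View pics/top0.png

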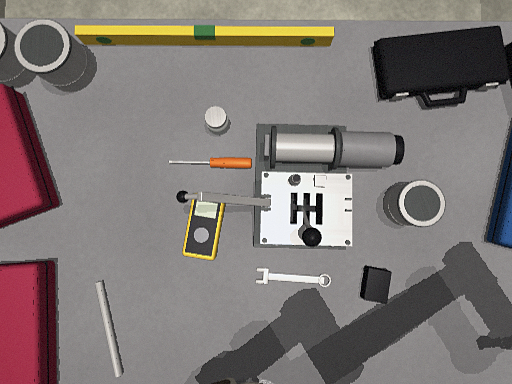

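Run:
```python
import cv2
a=cv2.imread("pics/top0.png")[155:260,165:365];cv2.imwrite("pics/tz.png",cv2.resize(a,None,fx=4,fy=4,interpolation=cv2.INTER_CUBIC))
a=cv2.imread("pics/scene0.png")[110:250,140:340];cv2.imwrite("pics/sz.png",cv2.resize(a,None,fx=4,fy=4,interpolation=cv2.INTER_CUBIC))
```

```text
(no output)
```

View pics/tz.png

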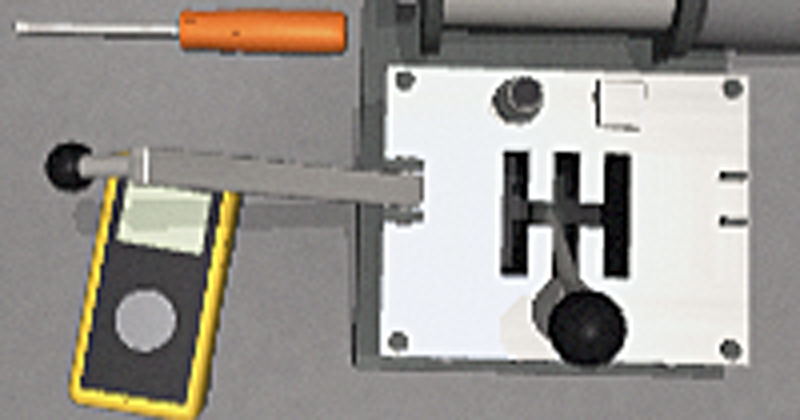

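View pics/sz.png

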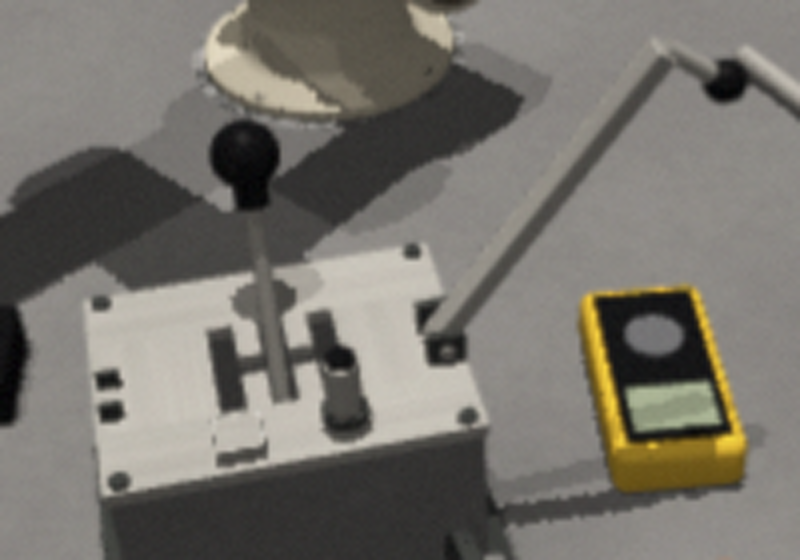

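View pics/wrist0.png

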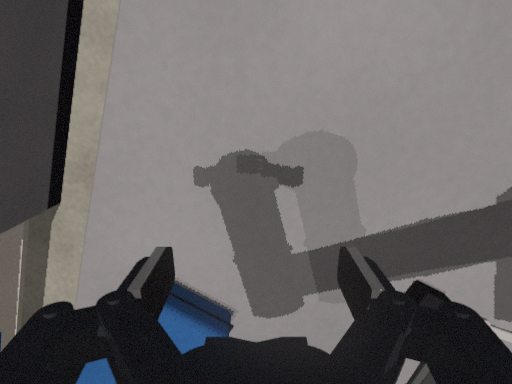

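```bash
cat > h.py <<'E'
import numpy as np, cv2
def ray(c,uv):
    f=192/np.tan(np.radians(c['fovy']/2))
    d=np.array([(uv[0]-c['cx'])/f,(uv[1]-c['cy'])/f]); s=d.copy()
    for _ in range(20): s=d/(1+c['k1']*(s@s))
    R=np.array(c['R']);t=np.array(c['t'])
    v=R.T@np.array([s[0],s[1],1]); return -R.T@t, v/np.linalg.norm(v)
def plane(c,uv,z):
    o,v=ray(c,uv); return o+v*(z-o[2])/v[2]
def proj(c,X):
    f=192/np.tan(np.radians(c['fovy']/2))
    p=np.array(c['R'])@np.array(X)+np.array(c['t']); s=p[:2]/p[2]; s=s*(1+c['k1']*(s@s))
    return s*f+[c['cx'],c['cy']]
def tri(rs):
    A=0;b=0
    for o,v in rs:
        P=np.eye(3)-np.outer(v,v);A=A+P;b=b+P@o
    X=np.linalg.solve(A,b); return X,[np.linalg.norm((np.eye(3)-np.outer(v,v))@(X-o)) for o,v in rs]
E
python3 - <<'E'
from bench import *
from h import *
ct=calibration("top");cs=calibration("scene")
def Z(u,v): return (165+(u-1.5)/4,155+(v-1.5)/4)
def S(u,v): return (140+(u-1.5)/4,110+(v-1.5)/4)
P=[plane(ct,Z(*p),130)for p in[(404,80),(732,88),(398,341),(730,349)]]
print("screws c",np.mean(P,0)); 
ax=(P[0]+P[1]-P[2]-P[3])/2; print(ax,np.arctan2(ax[1],ax[0])); ay=(P[0]+P[2]-P[1]-P[3])/2;print(ay,np.arctan2(-ay[0],ay[1]))
g=[plane(ct,Z(*p),130)for p in[(502,152),(528,152),(502,276),(528,276),(604,153),(630,153),(604,278),(630,278)]]
print("slots c",np.mean(g,0)); a=np.mean(g[:4],0)-np.mean(g[4:],0);print(a,np.arctan2(-a[0],a[1]))
# scene screws
Q=[plane(cs,S(*p),130)for p in[(101,303),(412,251),(118,482),(468,415)]]
print("scene screws c",np.mean(Q,0)); ax=(Q[2]+Q[3]-Q[0]-Q[1])/2;print(np.arctan2(ax[1],ax[0]))
# knob, ball by dark blobs
def blob(f,c,r):
    im=cv2.imread(f).astype(int).max(2); m=(im<45).astype(np.uint8)
    x0,y0,x1,y1=r; mm=np.zeros_like(m);mm[y0:y1,x0:x1]=m[y0:y1,x0:x1]
    n,l,st,ce=cv2.connectedComponentsWithStats(mm); k=1+np.argmax(st[1:,4]); 
    pts=np.argwhere(l==k)[:,::-1].astype(np.float32); print(st[k],ce[k],cv2.minEnclosingCircle(pts)); return cv2.minEnclosingCircle(pts)[0]
kt=blob("pics/top0.png",ct,(300,225,330,250));bt=blob("pics/top0.png",ct,(170,185,192,206))
ks=blob("pics/scene0.png",cs,(188,136,215,156));bs=blob("pics/scene0.png",cs,(314,122,328,138))
print("knob",tri([ray(ct,kt),ray(cs,ks)]));print("ball",tri([ray(ct,bt),ray(cs,bs)]))
E
```

```text
screws c [ 500.46642224 -113.12055156  130.        ]
[135.73185599  -2.83976942   0.        ] -0.02091885626467022
[  3.12896318 171.78432751   0.        ] -0.01821247178691949
slots c [ 499.92244978 -113.1190496   130.        ]
[ 0.45922849 53.09974091  0.        ] -0.0086481973672207
scene screws c [ 498.74413897 -111.4263175   130.        ]
-0.021903804356179446
[302 228  19  18 270] [311.15925926 236.56296296] ((311.2554016113281, 236.62950134277344), 9.621766090393066)
[177 191  11  12  81] [181.22222222 196.28395062] ((182.31817626953125, 196.31817626953125), 5.956214427947998)
[193 140  17  16 217] [200.81105991 148.11059908] ((200.75807189941406, 148.36451721191406), 8.456307411193848)
[316 125  11  10  70] [321.54285714 130.08571429] ((321.0833435058594, 129.77777099609375), 5.228314399719238)
knob (array([ 445.17080678, -110.06663251,  221.46804327]), [np.float64(0.48869673646066075), np.float64(0.48869673646066214)])
ball (array([514.84072828, 118.59181533, 266.39792473]), [np.float64(0.8088709700838705), np.float64(0.8088709700837984)])
```

{"fn": "drive_tool", "kwargs": {"increments": [[1,[0,0,-0.043],-0.0888],[1,[0,0,-0.043],-0.0888],[1,[0,0,-0.043],-0.0888],[1,[0,0,-0.043],-0.0888],[1,[0,0,-0.043],-0.0888],[1,[0,0,-0.043],-0.0888],[1,[0,0,-0.043],-0.0888],[1,[0,0,0],0]]}}

```text
clock: 1.15
position: [190.7, -595.5, 305.3]
ee_rot: [-0.7, 0.714, -0.001, -0.0]
contact_force: [0.7, 0.3, -1.2]
gripper_width: 85.6
```

{"fn": "drive_tool", "kwargs": {"increments": [[1,[-0.136,-0.0683,0],0],[1,[-0.136,-0.0683,0],0],[1,[-0.136,-0.0683,0],0],[1,[-0.136,-0.0683,0],0],[1,[-0.136,-0.0683,0],0],[1,[-0.136,-0.0683,0],0],[1,[-0.136,-0.0683,0],0],[1,[-0.136,-0.0683,0],0],[1,[-0.136,-0.0683,0],0],[1,[-0.136,-0.0683,0],0],[1,[-0.136,-0.0683,0],0],[1,[-0.136,-0.0683,0],0],[1,[0,0,0],0],[1,[0,0,0],0]]}}

```text
clock: 2.9
position: [444.6, -110.1, 304.0]
ee_rot: [-0.7, 0.714, 0.001, -0.001]
contact_force: [0.9, -0.2, 0.1]
gripper_width: 85.3
```

Run:
```python
from bench import *
import cv2
s=read_state();print(s['clock'],s['position'],s['ee_rot'],s['joints'])
from h import *
c=calibration("wrist");im=get_image("wrist");cv2.imwrite("pics/w1.png",im[:,:,::-1])
print(proj(c,[445.2,-110.1,221.5]))
```

```text
2.9 [ 444.61933751 -110.06626553  303.96295267] [-7.00324899e-01  7.13823852e-01  5.04734488e-04 -5.38198010e-04] [ 1.13601732e-01  3.82212265e-02 -2.16794130e-01 -1.38640757e-04
 -1.31725055e+00 -1.32657555e-01]
[255.2950094  194.05238205]
```

View pics/w1.png

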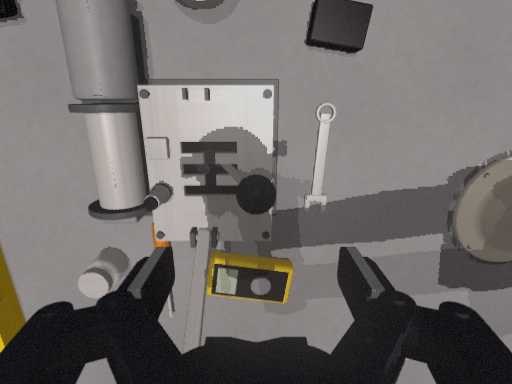

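{"fn": "drive_tool", "kwargs": {"increments": [[1,[0,-0.002,0.06],0],[1,[0,0,0.06],0],[1,[0,0,0.06],0],[1,[0,0,0.06],0],[1,[0,0,0.04],0],[1,[0,0,0.03],0],[1,[0,0,0],0],[-1,[0,0,0],0],[-1,[0,0,0],0],[-1,[0,0,0],0],[-1,[0,0,0],0],[-1,[0,0,0],0],[-1,[0,0,0],0]]}}

```text
clock: 4.58
position: [444.8, -110.3, 212.4]
ee_rot: [-0.701, 0.713, 0.0, -0.001]
contact_force: [-3.2, 0.3, 5.2]
gripper_width: 25.9
```

Run:
```python
from bench import *
import cv2
im=get_image("scene");cv2.imwrite("pics/s2.png",cv2.resize(im[60:260,120:380,::-1],None,fx=3,fy=3))
```

```text
(no output)
```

View pics/s2.png

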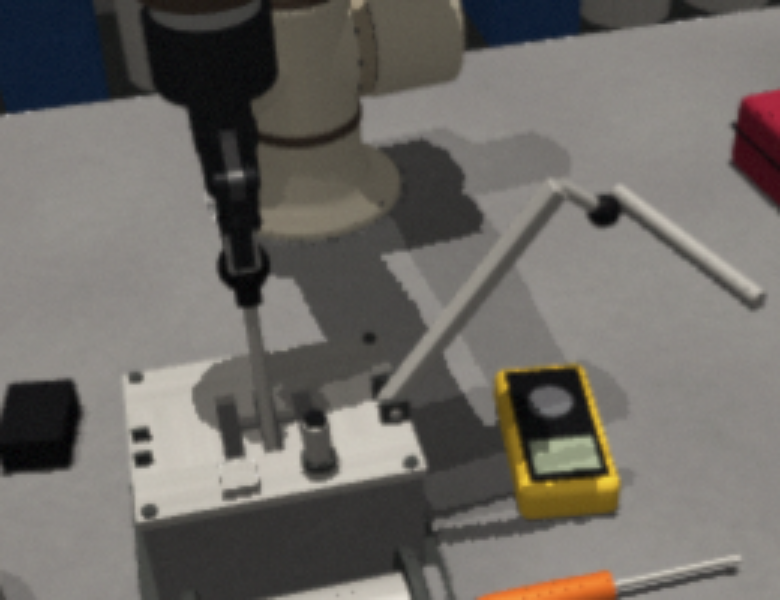

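Run:
```python
from bench import *
from h import *
s=read_state();print(s['clock'],s['gripper_width'],s['contact_force'])
c=calibration("scene")
for X in ([462,-110.3,201],[462,-110.3,221],[445,-110.3,221.5]): print((proj(c,X)-[120,60])*3)
im=cv2.imread("pics/s2.png")[100:340,150:350];cv2.imwrite("pics/s2z.png",cv2.resize(im,None,fx=3,fy=2.5))
c=calibration("wrist");im=get_image("wrist");cv2.imwrite("pics/w2.png",im[:,:,::-1])
print(proj(c,[445,-110.3,221.5]))
```

```text
4.625 25.43685741765916 [-3.55758944  0.8794065   5.54843793]
[248.46860246 303.78072912]
[245.06220554 279.76535471]
[241.15587804 264.93240355]
[255.94802729 242.87836416]
```

View pics/s2z.png

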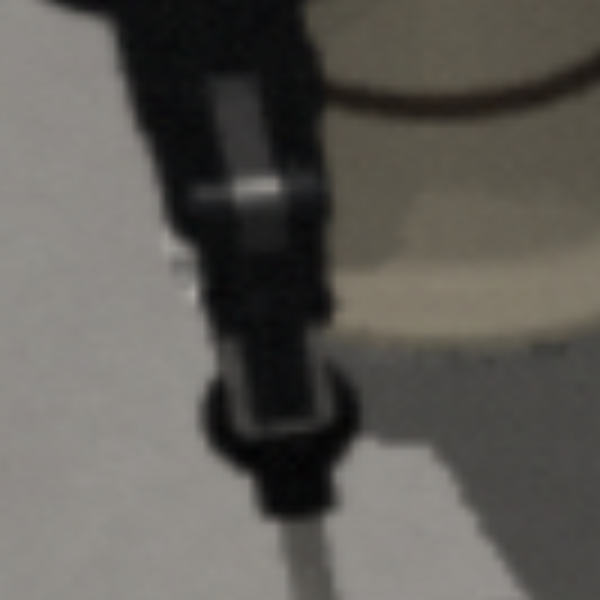

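View pics/w2.png

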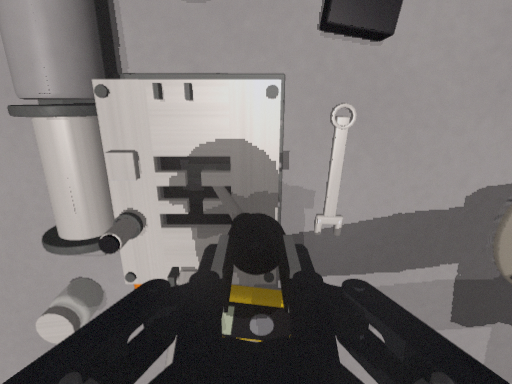

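Run:
```python
from bench import *
from h import *
s=read_state();p=s['position'];print(p)
c=calibration("wrist");R=np.array(c['R']);print("cam",-R.T@np.array(c['t']))
for dz in (-11,0,8,20): print(dz,[proj(c,p+[dx,0,dz]).round(0) for dx in (-13,13)])
im=cv2.imread("pics/w2.png")[180:330,160:360];cv2.imwrite("pics/w2z.png",cv2.convertScaleAbs(cv2.resize(im,None,fx=4,fy=4),alpha=2.5))
```

```text
[ 444.76891268 -110.30787922  212.37001779]
cam [ 444.06135345 -189.88103485  371.57104303]
-11 [array([276., 228.]), array([236., 229.])]
0 [array([277., 235.]), array([235., 236.])]
8 [array([278., 242.]), array([234., 242.])]
20 [array([280., 252.]), array([233., 253.])]
```

View pics/w2z.png

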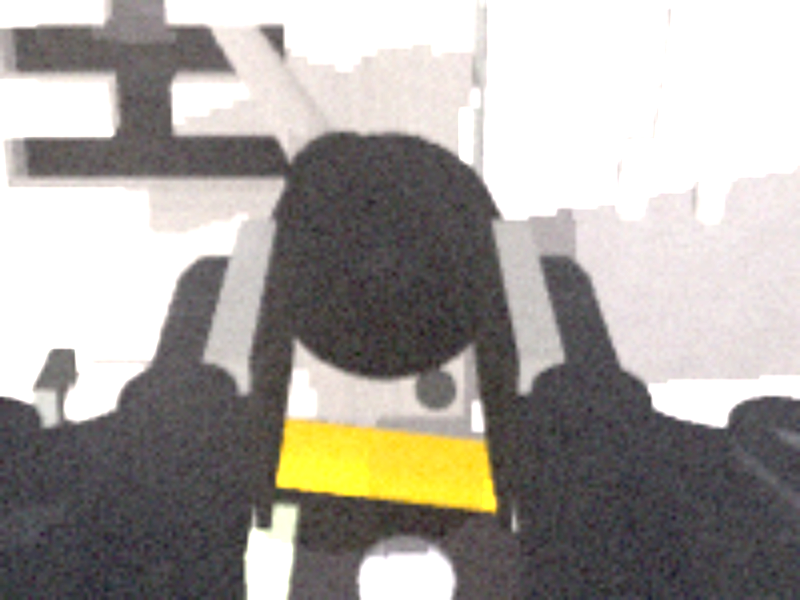

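Run:
```python
from bench import *
from h import *
c=calibration("wrist");cs=calibration("scene")
for y in (-121,-110,-99):
  for z in (201,212,222,230): print(y,z,proj(c,[463,y,z]).round(0),((proj(cs,[463,y,z])-[120,60])*3).round(0))
```

```text
-121 201 [228. 213.] [233. 307.]
-121 212 [226. 220.] [231. 294.]
-121 222 [224. 227.] [229. 282.]
-121 230 [223. 233.] [228. 272.]
-110 201 [228. 229.] [249. 305.]
-110 212 [227. 237.] [247. 291.]
-110 222 [225. 244.] [246. 279.]
-110 230 [224. 251.] [244. 269.]
-99 201 [229. 244.] [265. 302.]
-99 212 [228. 252.] [264. 289.]
-99 222 [226. 261.] [262. 277.]
-99 230 [225. 268.] [261. 267.]
```

Run:
```python
from bench import *
from h import *
s=read_state();p2=s['position'];c=calibration("wrist");R=np.array(c['R'])
# camera fixed to tool: use current cam, points relative to TCP
for dz in (-11,2,10,20,30):
  print(dz,[proj(c,p2+[43,dy,dz]).round(0) for dy in (-11,11)],[proj(c,p2+[13,dy,dz]).round(0) for dy in (-11,11)],[proj(c,p2+[18,dy,dz]).round(0) for dy in (-11,11)])
im=cv2.imread("pics/w1.png")[220:384,100:420];cv2.imwrite("pics/w1z.png",cv2.convertScaleAbs(cv2.resize(im,None,fx=2.5,fy=2.5),alpha=2.5))
```

```text
-11 [array([189., 214.]), array([192., 244.])] [array([236., 213.]), array([237., 244.])] [array([228., 213.]), array([230., 244.])]
2 [array([184., 222.]), array([188., 254.])] [array([234., 221.]), array([236., 254.])] [array([226., 221.]), array([228., 254.])]
10 [array([181., 228.]), array([185., 261.])] [array([233., 227.]), array([235., 260.])] [array([225., 227.]), array([227., 261.])]
20 [array([177., 236.]), array([181., 271.])] [array([232., 235.]), array([234., 270.])] [array([223., 235.]), array([225., 270.])]
30 [array([171., 244.]), array([176., 281.])] [array([230., 243.]), array([232., 281.])] [array([221., 244.]), array([223., 281.])]
```

View pics/w1z.png

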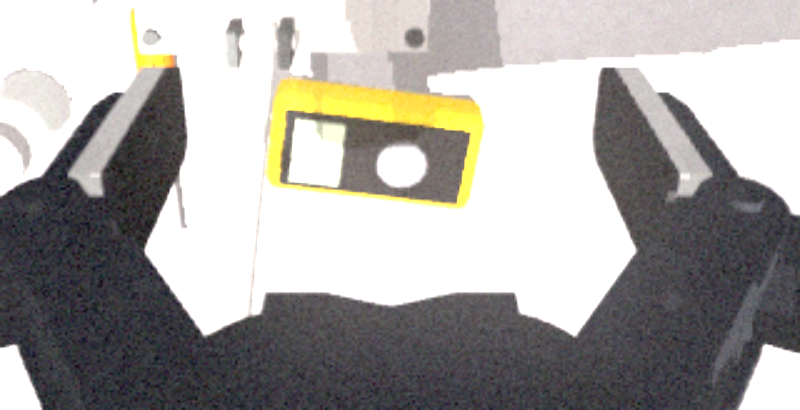

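{"fn": "drive_tool", "kwargs": {"increments": [[1,[0,0,0],0],[1,[0,0,0],0],[1,[0,0,0],0],[1,[0,0,0],0],[1,[0,0,0],0],[1,[0,0,0.03],0],[1,[0,0,0.03],0],[1,[0,0,0.03],0],[1,[0,0,0],0],[-1,[0,0,0],0],[-1,[0,0,0],0],[-1,[0,0,0],0],[-1,[0,0,0],0],[-1,[0,0,0],0],[-1,[0,0,0],0]]}}

```text
clock: 6.55
position: [445.6, -110.2, 185.1]
ee_rot: [-0.701, 0.713, -0.0, -0.0]
contact_force: [-3.4, 1.2, 5.7]
gripper_width: 33.5
```

Run:
```python
from bench import *
import cv2
im=get_image("scene");cv2.imwrite("pics/s3.png",cv2.resize(im[100:200,150:280,::-1],None,fx=6,fy=6))
```

```text
(no output)
```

View pics/s3.png

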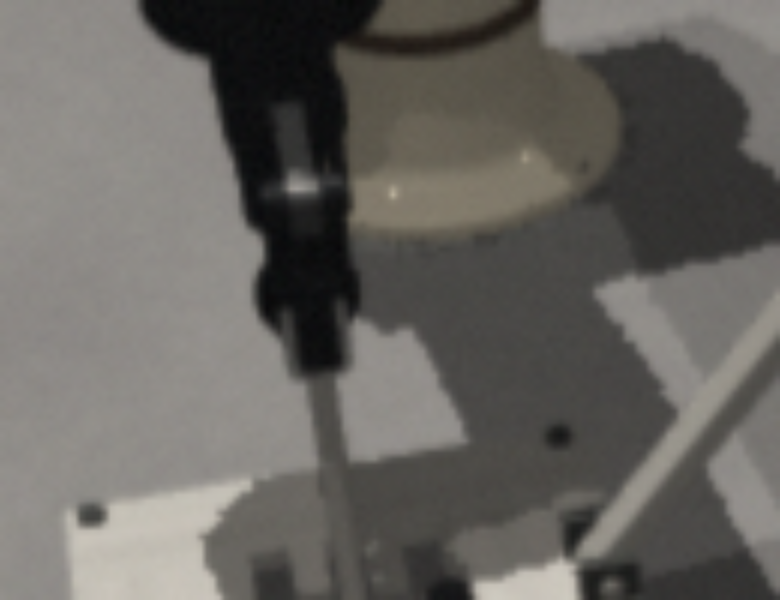

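{"fn": "drive_tool", "kwargs": {"increments": [[-1,[0,-0.0365,-0.0103],0],[-1,[0,-0.0365,-0.008],0],[-1,[0,-0.0365,-0.0057],0],[-1,[0.002,-0.0365,-0.0033],0],[-1,[0.002,-0.0365,-0.001],0],[-1,[0,0,0],0],[-1,[0,0,0],0]]}}

```text
clock: 7.48
position: [496.0, -112.5, 191.9]
ee_rot: [-0.701, 0.714, 0.004, -0.004]
contact_force: [-7.0, 1.1, 5.3]
gripper_width: 33.4
```

Run:
```python
from bench import *
from h import *
im=get_image("scene");cv2.imwrite("pics/s4.png",cv2.resize(im[110:240,140:300,::-1],None,fx=4.6,fy=4.6))
```

```text
(no output)
```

View pics/s4.png

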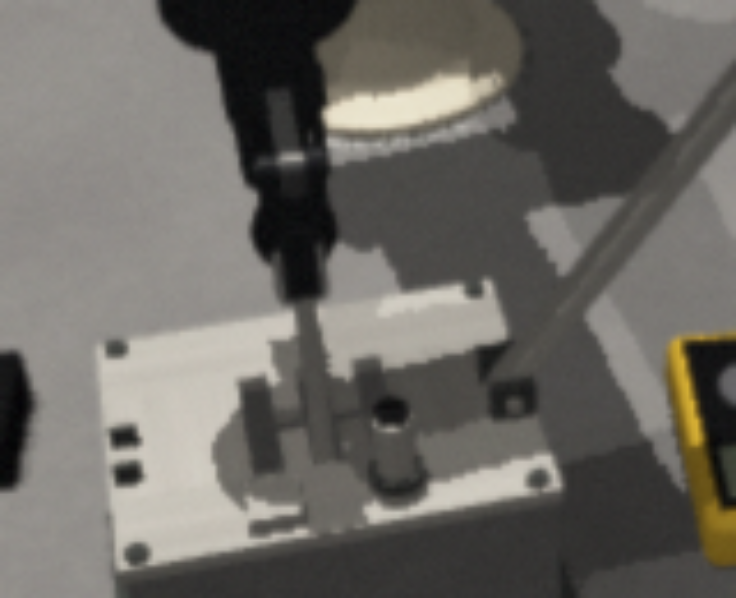

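{"fn": "drive_tool", "kwargs": {"increments": [[-1,[0,-0.012,0],0],[-1,[0,0,0],0],[-1,[-0.0377,0,0.0012],0],[-1,[-0.0377,0,0.0035],0],[-1,[-0.0377,0,0.006],0],[-1,[-0.0377,0,0.0087],0],[-1,[-0.0377,0,0.011],0],[-1,[-0.01,0,0],0],[-1,[0,0,0],0],[-1,[0,0,0],0]]}}

```text
clock: 8.78
position: [504.8, -52.7, 182.8]
ee_rot: [-0.701, 0.713, 0.0, -0.0]
contact_force: [0.5, -6.1, -11.1]
gripper_width: 33.7
```

Run:
```python
from bench import *
from h import *
im=get_image("scene");cv2.imwrite("pics/s5.png",cv2.resize(im[110:240,140:300,::-1],None,fx=4.6,fy=4.6))
```

```text
(no output)
```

View pics/s5.png

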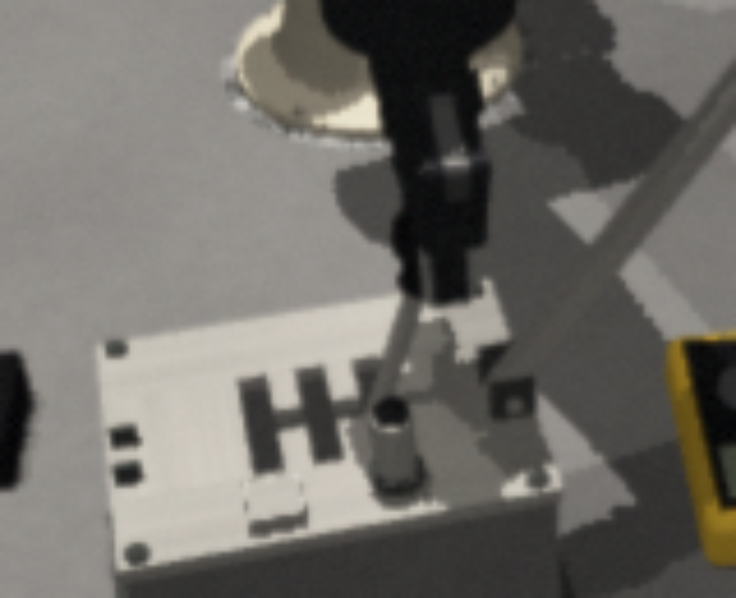

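```bash
cat >> h.py <<'E'
O=np.array([499.8,-112.5,0]);yaw=-0.018
def W(p):
    c,s=np.cos(yaw),np.sin(yaw); return O+[c*p[0]-s*p[1],s*p[0]+c*p[1],p[2]]
def knob(f,s): return np.array([0,0,50])+180*np.array([np.sin(f),np.sin(s)*np.cos(f),np.cos(s)*np.cos(f)])
E
python3 - <<'E'
from bench import *
from h import *
cs=calibration("scene")
for sd in (.2,.25,.3,.32):
  k=knob(.02,sd); m=np.array([0,0,50])+(k-[0,0,50])*140/180
  print(sd,k.round(1),W(k).round(1),((proj(cs,W(k))-[140,110])*4.6).round(),((proj(cs,W(m))-[140,110])*4.6).round())
im=get_image("wrist");cv2.imwrite("pics/w5.png",cv2.convertScaleAbs(im[100:340,100:420,::-1],alpha=2.2).repeat(2,0).repeat(2,1))
c=calibration("wrist")
for sd in (.25,.32): print((proj(c,W(knob(.02,sd)))-[100,100])*2)
E
```

```text
0.2 [  3.6  35.8 226.4] [504.  -76.8 226.4] [377. 232.] [366. 306.]
0.25 [  3.6  44.5 224.4] [504.2 -68.  224.4] [398. 233.] [382. 307.]
0.3 [  3.6  53.2 221.9] [504.4 -59.4 221.9] [418. 234.] [397. 307.]
0.32 [  3.6  56.6 220.8] [504.4 -56.  220.8] [426. 235.] [403. 308.]
[314.60295009 293.03545164]
[314.42392378 330.12693417]
```

View pics/w5.png

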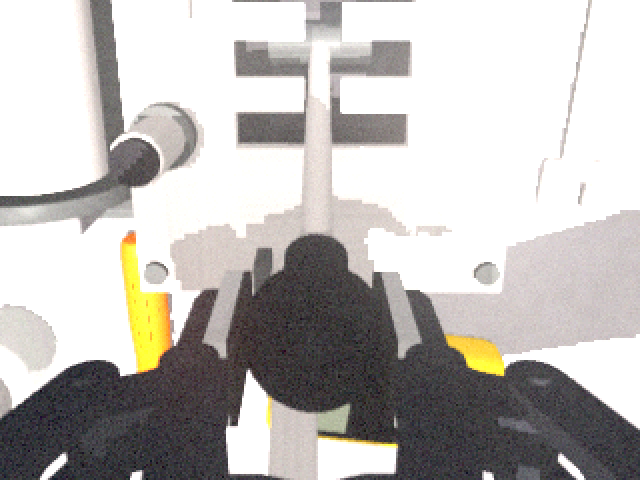

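{"fn": "drive_tool", "kwargs": {"increments": [[-1,[0.003,-0.0323,0.0013],0],[-1,[0.003,-0.0323,0.003],0],[-1,[0.003,-0.0323,0.005],0],[-1,[0.003,-0.0323,0.0067],0],[-1,[0.003,-0.0323,0.008],0],[-1,[0.003,-0.0323,0.006],0],[-1,[0,0,0],0],[-1,[0,0,0],0]]}}

```text
clock: 9.88
position: [559.7, -57.6, 175.6]
ee_rot: [-0.701, 0.714, 0.004, -0.002]
contact_force: [-10.4, 4.5, 2.9]
gripper_width: 32.9
```

Run:
```python
from bench import *
from h import *
im=get_image("scene");cv2.imwrite("pics/s6.png",cv2.resize(im[110:240,140:300,::-1],None,fx=4.6,fy=4.6))
cs=calibration("scene");print(((proj(cs,W(knob(.33,.32)))-[140,110])*4.6).round())
im=get_image("wrist");cv2.imwrite("pics/w6.png",cv2.convertScaleAbs(im[100:340,100:420,::-1],alpha=2.2).repeat(2,0).repeat(2,1))
c=calibration("wrist")
for f in (.25,.33): print((proj(c,W(knob(f,.32)))-[100,100])*2)
```

```text
[446. 333.]
[373.47957427 342.32609184]
[316.28730229 329.08101855]
```

View pics/s6.png

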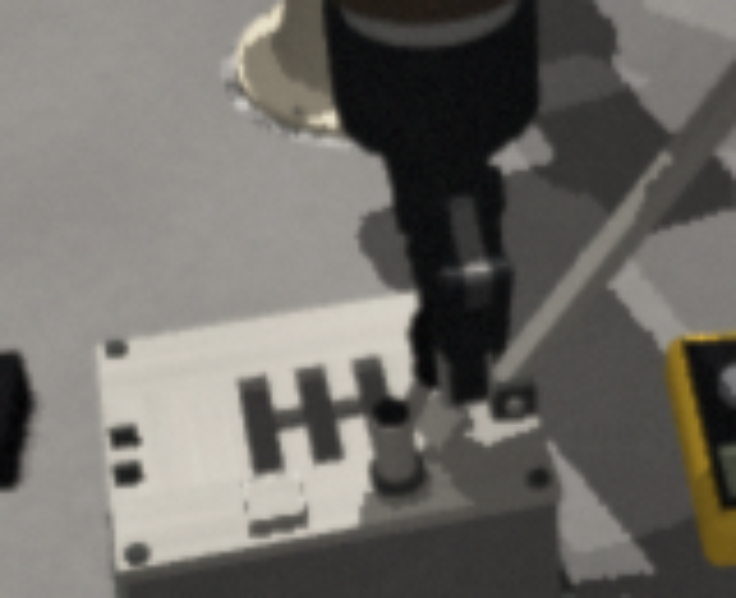

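View pics/w6.png

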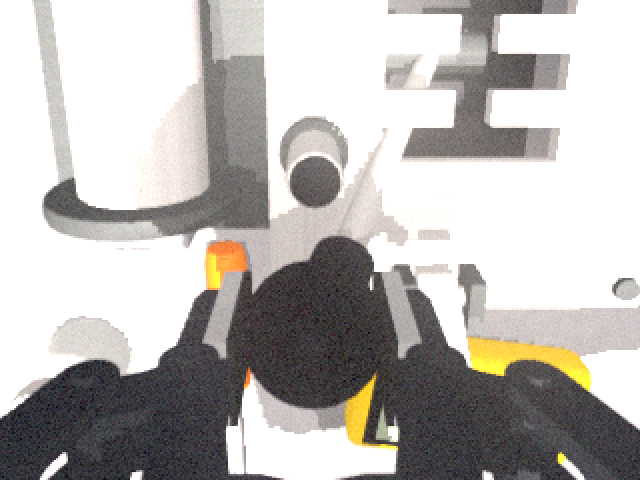

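{"fn": "drive_tool", "kwargs": {"increments": [[-1,[0,-0.01,0.001],0],[-1,[0,-0.007,0.001],0],[-1,[0,0,0],0],[-1,[0,0,0],0]]}}

```text
clock: 10.48
position: [560.5, -57.7, 175.1]
ee_rot: [-0.7, 0.714, 0.007, -0.005]
contact_force: [-20.8, 7.7, 11.5]
gripper_width: 33.0
```

{"fn": "drive_tool", "kwargs": {"increments": [[-1,[0,0.007,0],0],[1,[0,0,0],0],[1,[0,0,0],0],[1,[0,0,0],0],[1,[0,0,0],0],[1,[0,0,0],0],[1,[0,0,-0.04],0],[1,[0,0,-0.08],0],[1,[0,0,-0.1],0],[1,[0,0,-0.1],0],[1,[0,0,-0.1],0],[1,[0,0,0],0]]}}

```text
clock: 11.98
position: [567.6, -59.4, 304.2]
ee_rot: [-0.701, 0.713, -0.002, 0.003]
contact_force: [-0.0, -0.7, -0.2]
gripper_width: 85.1
```

Run:
```python
from bench import *
from h import *
im=get_image("scene");cv2.imwrite("pics/s7.png",cv2.resize(im[60:250,130:360,::-1],None,fx=3,fy=3))
cs=calibration("scene")
for f in (.3,.33): print(((proj(cs,W(knob(f,.32)))-[130,60])*3).round())
```

```text
[320. 360.]
[321. 367.]
```

View pics/s7.png

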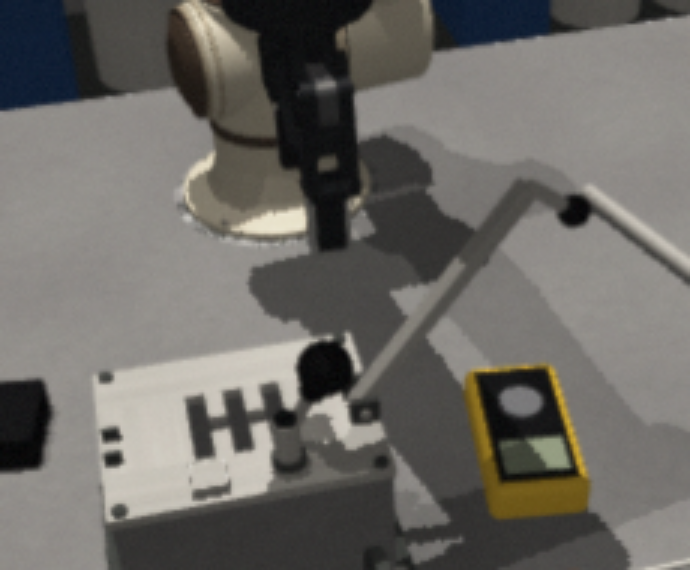

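{"fn": "drive_tool", "kwargs": {"increments": [[1,[-0.118,0.0375,0],0],[1,[-0.118,0.0375,0],0],[1,[-0.118,0.0375,0],0],[1,[-0.118,0.0375,0],0],[1,[-0.118,0.0375,0],0],[1,[0,0,0],0],[1,[0,0,0],0]]}}

```text
clock: 12.9
position: [512.8, 118.4, 299.8]
ee_rot: [-0.701, 0.713, 0.0, -0.001]
contact_force: [-0.5, 0.8, -0.9]
gripper_width: 85.3
```

Run:
```python
from bench import *
from h import *
s=read_state();print(s['position'])
c=calibration("wrist");im=get_image("wrist");cv2.imwrite("pics/w8.png",cv2.convertScaleAbs(im[100:340,100:420,::-1],alpha=2.).repeat(2,0).repeat(2,1))
for b in ([514.5,118.6,266.4],[514.5,118.6,230],W([10,231,266])): print((proj(c,b)-[100,100])*2)
```

```text
[512.78678994 118.39018461 299.77832018]
[307.53722996 230.95133542]
[307.95623064 198.14253766]
[309.01223482 229.70166654]
```

View pics/w8.png

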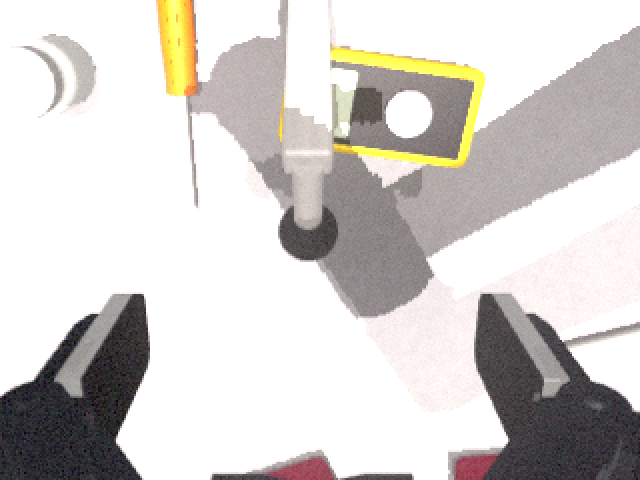

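{"fn": "drive_tool", "kwargs": {"increments": [[1,[0,-0.0055,0.05],0],[1,[0,0,0.06],0],[1,[0,0,0.06],0],[1,[0,0,0.04],0],[1,[0,0,0.02],0],[1,[0,0,0],0],[-1,[0,0,0],0],[-1,[0,0,0],0],[-1,[0,0,0],0],[-1,[0,0,0],0],[-1,[0,0,0],0],[-1,[0,0,0],0],[-1,[0,0,0],0]]}}

```text
clock: 14.58
position: [514.4, 119.0, 231.5]
ee_rot: [-0.701, 0.713, 0.0, 0.0]
contact_force: [-4.1, 3.7, 4.2]
gripper_width: 18.8
```

Run:
```python
from bench import *
from h import *
im=get_image("scene");cv2.imwrite("pics/s9.png",cv2.resize(im[60:230,180:380,::-1],None,fx=3.5,fy=3.5))
c=calibration("wrist");im=get_image("wrist");cv2.imwrite("pics/w9.png",cv2.convertScaleAbs(im[100:340,100:420,::-1],alpha=2.).repeat(2,0).repeat(2,1))
```

```text
(no output)
```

View pics/s9.png

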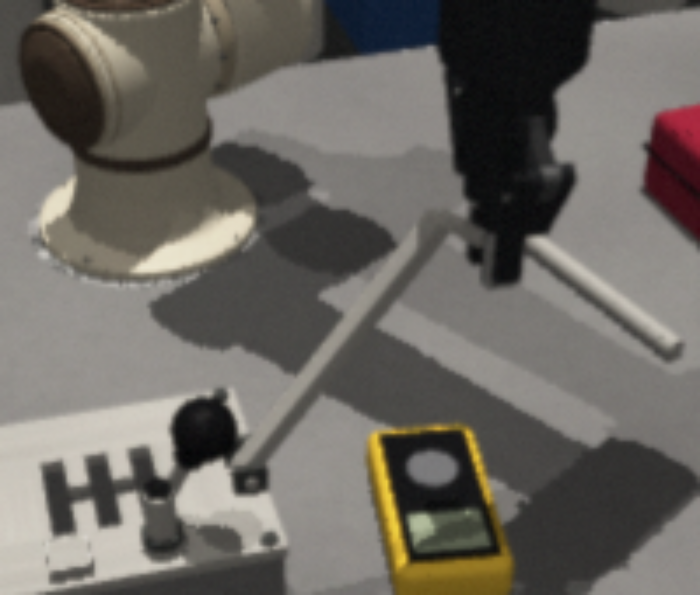

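View pics/w9.png

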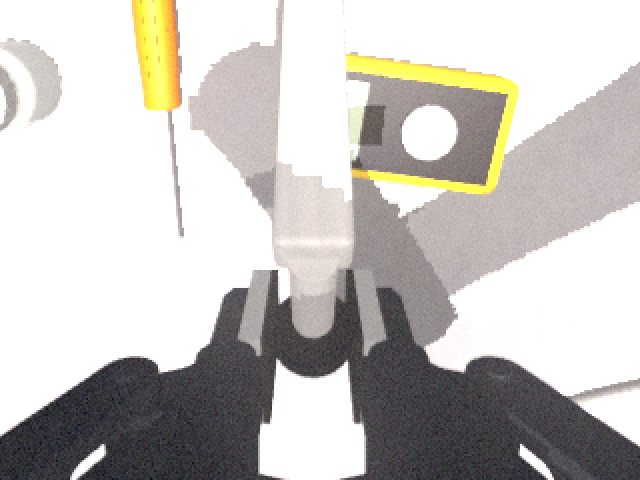

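Run:
```python
import numpy as np
a=np.linspace(2.215,0,23)
y=85-190*np.cos(a)+40*np.sin(a);z=138+190*np.sin(a)+40*np.cos(a)
for i in range(22): print(i,round(a[i+1],2),round(y[i+1],1),round(z[i+1],1),"tx %.4f tz %.4f"%(-(y[i+1]-y[i])/300,-(z[i+1]-z[i])/300))
```

```text
0 2.11 217.5 279.9 tx 0.0453 tz -0.0468
1 2.01 202.6 292.5 tx 0.0498 tz -0.0420
2 1.91 186.4 303.6 tx 0.0538 tz -0.0368
3 1.81 169.3 312.9 tx 0.0572 tz -0.0312
4 1.71 151.3 320.5 tx 0.0600 tz -0.0253
5 1.61 132.6 326.2 tx 0.0623 tz -0.0191
6 1.51 113.4 330.1 tx 0.0639 tz -0.0128
7 1.41 94.0 332.0 tx 0.0648 tz -0.0063
8 1.31 74.4 331.9 tx 0.0651 tz 0.0003
9 1.21 55.0 329.8 tx 0.0648 tz 0.0068
10 1.11 35.9 325.8 tx 0.0638 tz 0.0133
11 1.01 17.2 320.0 tx 0.0621 tz 0.0196
12 0.91 -0.7 312.2 tx 0.0598 tz 0.0258
13 0.81 -17.8 302.7 tx 0.0569 tz 0.0317
14 0.7 -33.8 291.6 tx 0.0535 tz 0.0372
15 0.6 -48.7 278.8 tx 0.0494 tz 0.0424
16 0.5 -62.1 264.7 tx 0.0449 tz 0.0472
17 0.4 -74.1 249.3 tx 0.0400 tz 0.0514
18 0.3 -84.5 232.7 tx 0.0346 tz 0.0552
19 0.2 -93.2 215.2 tx 0.0289 tz 0.0584
20 0.1 -100.0 196.9 tx 0.0229 tz 0.0610
21 0.0 -105.0 178.0 tx 0.0166 tz 0.0630
```

{"fn": "drive_tool", "kwargs": {"increments": [[-1,[0.0225,0,-0.0235],0],[-1,[0.0228,0,-0.0233],0],[-1,[0.0498,0,-0.042],0],[-1,[0.0538,0,-0.0368],0],[-1,[0.0572,0,-0.0312],0],[-1,[0.06,0,-0.0253],0],[-1,[0.0623,0,-0.0191],0],[-1,[0,0,0],0]]}}

```text
clock: 15.68
position: [512.1, 17.9, 289.1]
ee_rot: [-0.7, 0.715, 0.001, -0.002]
contact_force: [3.7, -4.3, -17.0]
gripper_width: 7.2
```

Run:
```python
from bench import *
from h import *
im=get_image("scene");cv2.imwrite("pics/s10.png",cv2.resize(im[40:230,150:350,::-1],None,fx=3,fy=3))
```

```text
(no output)
```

View pics/s10.png

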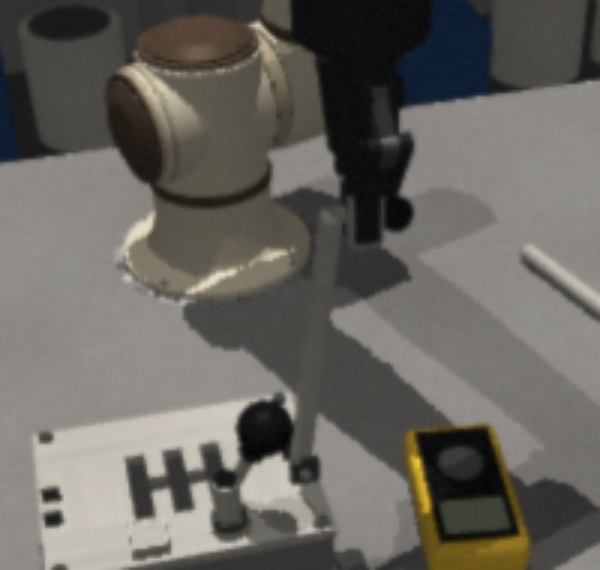

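```bash
cat >> h.py <<'E'
def xplane(c,uv,lx=10):
    o,v=ray(c,uv); e=np.array([np.cos(yaw),np.sin(yaw),0])
    p=o+v*((lx-(o-O)@e)/(v@e)); d=p-O
    return p,np.array([d@e,d@np.array([-np.sin(yaw),np.cos(yaw),0]),p[2]])
def ball(a): return np.array([10,85-190*np.cos(a)+40*np.sin(a),138+190*np.sin(a)+40*np.cos(a)])
E
python3 - <<'E'
from bench import *
from h import *
cs=calibration("scene")
print(xplane(cs,(283,111)))
for a in (1.5,1.55,1.6,1.65): print(a,ball(a),proj(cs,W(ball(a))))
s=read_state();print(s['position'],s['gripper_width'])
c=calibration("wrist");im=get_image("wrist");cv2.imwrite("pics/w10.png",cv2.convertScaleAbs(im[100:384,100:420,::-1],alpha=2.).repeat(2,0).repeat(2,1))
for a in (1.5,1.55,1.6,1.65): print((proj(c,W(ball(a)))-[100,100])*2)
E
```

```text
(array([512.58896252,  42.33562556, 319.38514704]), array([ 10.        , 155.04073176, 319.38514704]))
1.5 [ 10.         111.45973115 330.35353552] [259.5861481  108.99187959]
1.55 [ 10.         121.04033328 328.79070831] [264.80619878 109.02228069]
1.6 [ 10.         130.53085336 326.75100369] [269.94177379 109.29354239]
1.65 [ 10.         139.90757001 324.23951985] [274.97505589 109.80186047]
[512.07819419  18.1791486  289.0828213 ] 7.764884765314115
[313.21374512 276.32326202]
[313.25064997 309.67009119]
[313.2690056  339.47067046]
[313.2704849  365.75287829]
```

View pics/w10.png

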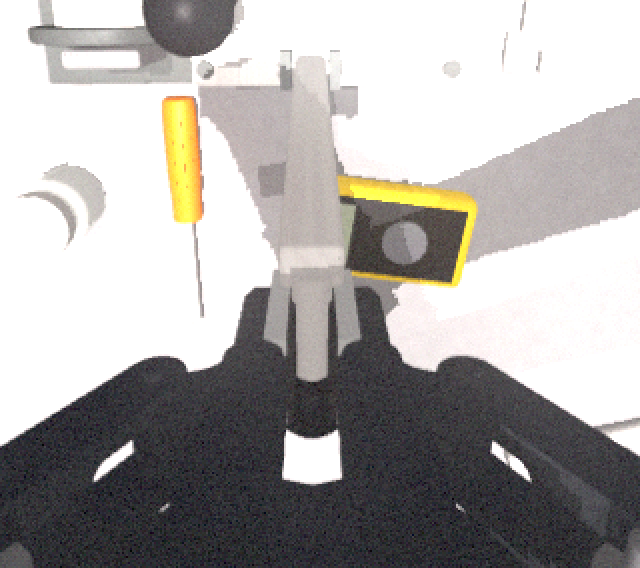

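{"fn": "drive_tool", "kwargs": {"increments": [[1,[0,0,0],0],[1,[0,0,0],0],[1,[0,0,0],0],[1,[0,0,0],0],[1,[0,0,0],0],[1,[-0.04,0,0.01],0],[1,[-0.04,0,0.01],0],[1,[0,0,0],0]]}}

```text
clock: 16.77
position: [513.2, 45.2, 285.2]
ee_rot: [-0.701, 0.713, 0.0, -0.0]
contact_force: [-0.2, -0.2, 0.1]
gripper_width: 85.2
```

Run:
```python
from bench import *
from h import *
im=get_image("scene");cv2.imwrite("pics/s11.png",cv2.resize(im[40:230,150:350,::-1],None,fx=3,fy=3))
c=calibration("wrist");im=get_image("wrist");cv2.imwrite("pics/w11.png",cv2.convertScaleAbs(im[100:384,100:420,::-1],alpha=2.).repeat(2,0).repeat(2,1))
for a in (1.65,1.7,1.75): print((proj(c,W(ball(a)))-[100,100])*2)
```

```text
[315.88229294 278.46451799]
[315.63851672 306.8025183 ]
[315.4022666  331.37096334]
```

View pics/w11.png

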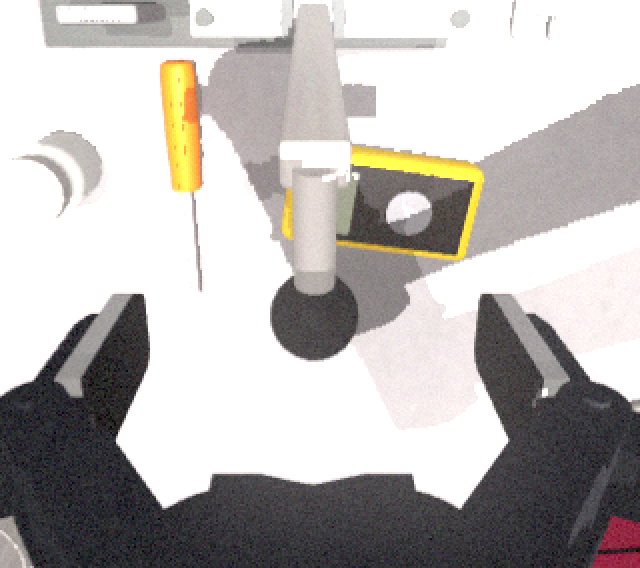

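View pics/s11.png

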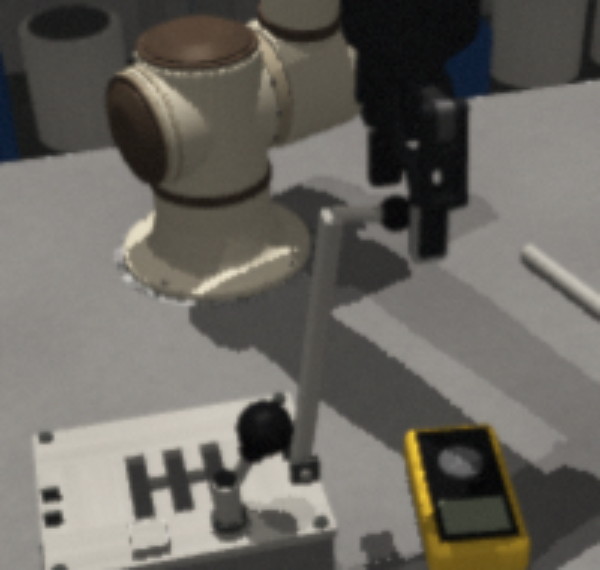

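{"fn": "drive_tool", "kwargs": {"increments": [[1,[0.016,0,0.01],0],[1,[0,0,0],0],[-1,[0,0,0],0],[-1,[0,0,0],0],[-1,[0,0,0],0],[-1,[0,0,0],0],[-1,[0,0,0],0],[-1,[0,0,0],0],[-1,[0,0,0],0]]}}

```text
clock: 18.0
position: [512.8, 39.4, 283.0]
ee_rot: [-0.701, 0.713, 0.0, -0.0]
contact_force: [-5.4, 2.1, 4.7]
gripper_width: 19.0
```

Run:
```python
from bench import *
from h import *
s=read_state();print(s['position'],s['gripper_width'])
c=calibration("wrist");im=get_image("wrist");cv2.imwrite("pics/w12.png",cv2.convertScaleAbs(im[180:384,160:360,::-1],alpha=2.5).repeat(3,0).repeat(3,1)[:600])
a=np.arange(1.72,-.001,-.04)
for i in range(0,len(a)-1): 
  d=ball(a[i+1])-ball(a[i]); print("%.2f [-1,[%.4f,0,%.4f],0]"%(a[i+1],-d[1]/300,-d[2]/300))
```

```text
[512.81987921  39.38037019 283.00622732] 18.979355324485383
1.68 [-1,[0.0244,0,-0.0086],0]
1.64 [-1,[0.0248,0,-0.0076],0]
1.60 [-1,[0.0250,0,-0.0066],0]
1.56 [-1,[0.0253,0,-0.0056],0]
1.52 [-1,[0.0255,0,-0.0046],0]
1.48 [-1,[0.0256,0,-0.0035],0]
1.44 [-1,[0.0258,0,-0.0025],0]
1.40 [-1,[0.0258,0,-0.0015],0]
1.36 [-1,[0.0259,0,-0.0004],0]
1.32 [-1,[0.0259,0,0.0006],0]
1.28 [-1,[0.0258,0,0.0016],0]
1.24 [-1,[0.0257,0,0.0027],0]
1.20 [-1,[0.0256,0,0.0037],0]
1.16 [-1,[0.0255,0,0.0047],0]
1.12 [-1,[0.0252,0,0.0057],0]
1.08 [-1,[0.0250,0,0.0067],0]
1.04 [-1,[0.0247,0,0.0077],0]
1.00 [-1,[0.0244,0,0.0087],0]
0.96 [-1,[0.0240,0,0.0097],0]
0.92 [-1,[0.0236,0,0.0106],0]
0.88 [-1,[0.0232,0,0.0116],0]
0.84 [-1,[0.0227,0,0.0125],0]
0.80 [-1,[0.0222,0,0.0134],0]
0.76 [-1,[0.0216,0,0.0143],0]
0.72 [-1,[0.0210,0,0.0151],0]
0.68 [-1,[0.0204,0,0.0159],0]
0.64 [-1,[0.0197,0,0.0167],0]
0.60 [-1,[0.0191,0,0.0175],0]
0.56 [-1,[0.0183,0,0.0183],0]
0.52 [-1,[0.0176,0,0.0190],0]
0.48 [-1,[0.0168,0,0.0197],0]
0.44 [-1,[0.0160,0,0.0203],0]
0.40 [-1,[0.0152,0,0.0210],0]
0.36 [-1,[0.0143,0,0.0215],0]
0.32 [-1,[0.0135,0,0.0221],0]
0.28 [-1,[0.0126,0,0.0226],0]
0.24 [-1,[0.0117,0,0.0231],0]
0.20 [-1,[0.0107,0,0.0236],0]
0.16 [-1,[0.0098,0,0.0240],0]
0.12 [-1,[0.0088,0,0.0243],0]
0.08 [-1,[0.0078,0,0.0247],0]
0.04 [-1,[0.0068,0,0.0250],0]
-0.00 [-1,[0.0058,0,0.0252],0]
```

View pics/w12.png

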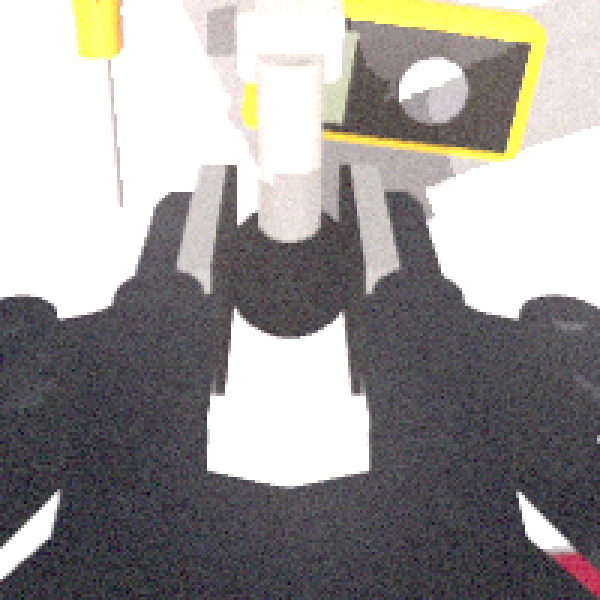

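{"fn": "drive_tool", "kwargs": {"increments": [[-1,[0.012,0,-0.0043],0],[-1,[0.0124,0,-0.0043],0],[-1,[0.0248,0,-0.0076],0],[-1,[0.025,0,-0.0066],0],[-1,[0.0253,0,-0.0056],0],[-1,[0.0255,0,-0.0046],0],[-1,[0,0,0],0]]}}

```text
clock: 18.92
position: [512.1, 1.5, 292.4]
ee_rot: [-0.701, 0.713, 0.0, -0.001]
contact_force: [-4.1, 0.2, 2.2]
gripper_width: 19.1
```

Run:
```python
from bench import *
from h import *
im=get_image("scene");cv2.imwrite("pics/s13.png",cv2.resize(im[40:230,150:350,::-1],None,fx=3,fy=3))
```

```text
(no output)
```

View pics/s13.png

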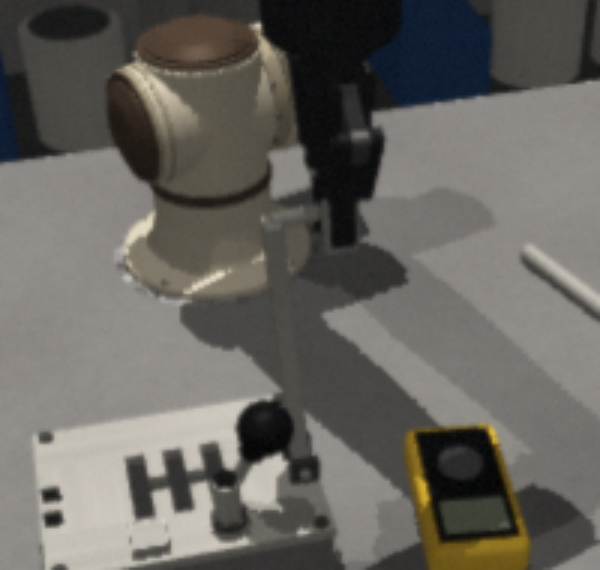

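{"fn": "drive_tool", "kwargs": {"increments": [[-1,[0.0256,0,-0.0035],0],[-1,[0.0258,0,-0.0025],0],[-1,[0.0258,0,-0.0015],0],[-1,[0.0259,0,-0.0004],0],[-1,[0.0259,0,0.0006],0],[-1,[0.0258,0,0.0016],0],[-1,[0.0257,0,0.0027],0],[-1,[0.0256,0,0.0037],0],[-1,[0,0,0],0]]}}

```text
clock: 20.1
position: [511.0, -60.6, 291.5]
ee_rot: [-0.701, 0.713, 0.0, -0.001]
contact_force: [-4.3, -1.2, -1.5]
gripper_width: 18.5
```

{"fn": "drive_tool", "kwargs": {"increments": [[-1,[0.0255,0,0.0047],0],[-1,[0.0252,0,0.0057],0],[-1,[0.025,0,0.0067],0],[-1,[0.0247,0,0.0077],0],[-1,[0.0244,0,0.0087],0],[-1,[0,0,0],0]]}}

```text
clock: 20.85
position: [510.5, -95.6, 284.0]
ee_rot: [-0.7, 0.714, 0.001, 0.002]
contact_force: [-8.2, 6.5, 9.1]
gripper_width: 7.8
```

Run:
```python
from bench import *
from h import *
im=get_image("scene");cv2.imwrite("pics/s14.png",cv2.resize(im[40:230,150:350,::-1],None,fx=3,fy=3))
print(W(ball(1.0)))
```

```text
[510.08638971 -96.68118116 319.49157935]
```

View pics/s14.png

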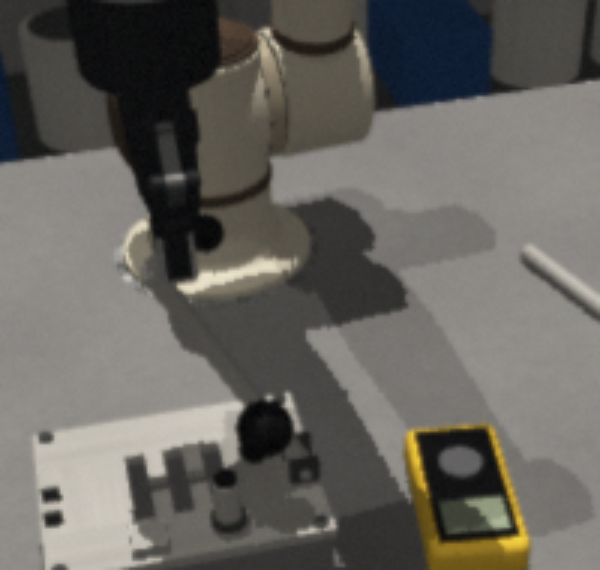

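Run:
```python
from bench import *
from h import *
cs=calibration("scene")
print(xplane(cs,(219.3,117.3)))
for a in (1.0,1.05,1.1,1.15,1.2): print(a,ball(a).round(1),proj(cs,W(ball(a))))
```

```text
(array([510.48808058, -74.36743192, 325.22879516]), array([ 10.        ,  38.31876583, 325.22879516]))
1.0 [ 10.   16.  319.5] [207.05124085 121.92130272]
1.05 [ 10.   25.2 322.7] [212.02901048 119.59754386]
1.1 [ 10.   34.5 325.5] [217.12149412 117.48626871]
1.15 [ 10.   43.9 327.8] [222.30920092 115.59577312]
1.2 [ 10.   53.4 329.6] [227.57214448 113.93321549]
```

{"fn": "drive_tool", "kwargs": {"increments": [[1,[0,0,0],0],[1,[0,0,0],0],[1,[0,0,0],0],[1,[0,0,0],0],[1,[0,0,0],0]]}}

```text
clock: 21.52
position: [511.0, -97.5, 282.3]
ee_rot: [-0.701, 0.713, -0.0, 0.0]
contact_force: [0.0, -0.1, 0.1]
gripper_width: 85.3
```

Run:
```python
from bench import *
from h import *
im=get_image("scene");cv2.imwrite("pics/s15.png",cv2.resize(im[40:230,150:350,::-1],None,fx=3,fy=3))
c=calibration("wrist");im=get_image("wrist");cv2.imwrite("pics/w15.png",cv2.convertScaleAbs(im[100:384,100:420,::-1],alpha=2.).repeat(2,0).repeat(2,1))
for a in (1.0,1.05,1.1,1.15,1.2): print(a,(proj(c,W(ball(a)))-[100,100])*2)
print(read_state()['position'])
```

```text
1.0 [316.46708656 342.32241571]
1.05 [316.48391138 381.78638384]
1.1 [316.48279766 420.54615042]
1.15 [316.46387775 458.10918295]
1.2 [316.42769393 494.01888971]
[510.90691909 -97.47382915 282.32441916]
```

View pics/w15.png

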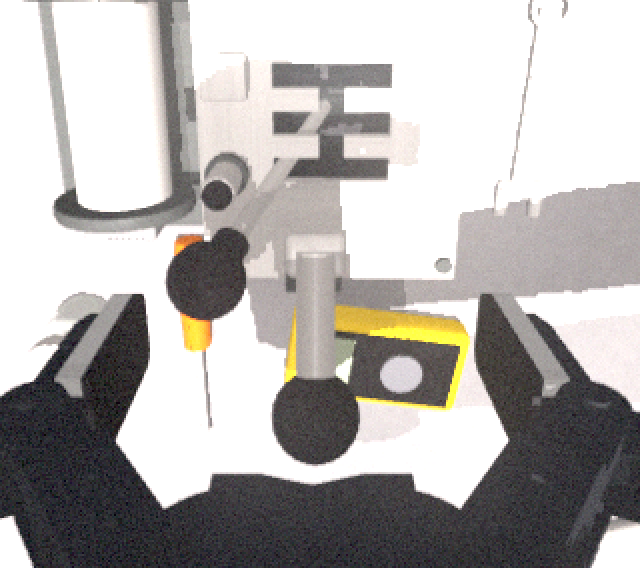

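View pics/s15.png

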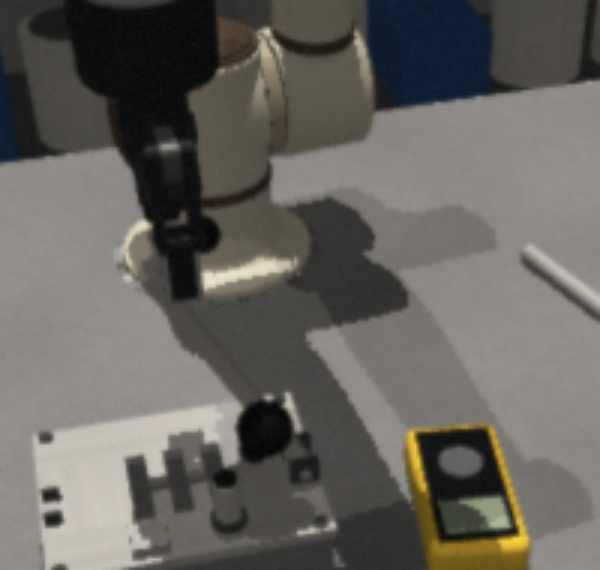

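{"fn": "drive_tool", "kwargs": {"increments": [[1,[-0.042,0,-0.013],0],[1,[-0.042,0,-0.012],0],[1,[0,0,0],0],[-1,[0,0,0],0],[-1,[0,0,0],0],[-1,[0,0,0],0],[-1,[0,0,0],0],[-1,[0,0,0],0],[-1,[0,0,0],0],[-1,[0,0,0],0]]}}

```text
clock: 22.88
position: [510.7, -72.6, 290.0]
ee_rot: [-0.701, 0.713, 0.0, -0.001]
contact_force: [-4.2, -1.8, 3.3]
gripper_width: 19.1
```

{"fn": "drive_tool", "kwargs": {"increments": [[-1,[0.0125,0,0.003],0],[-1,[0.0125,0,0.003],0],[-1,[0.0125,0,0.0034],0],[-1,[0.0125,0,0.0035],0],[-1,[0.0123,0,0.0038],0],[-1,[0.0123,0,0.0038],0],[-1,[0.0122,0,0.0043],0],[-1,[0.0122,0,0.0043],0],[-1,[0.012,0,0.0048],0],[-1,[0.012,0,0.0049],0],[-1,[0,0,0],0]]}}

```text
clock: 24.25
position: [509.9, -108.7, 276.6]
ee_rot: [-0.701, 0.713, 0.002, -0.0]
contact_force: [-4.0, 1.7, -3.5]
gripper_width: 18.6
```

Run:
```python
from bench import *
from h import *
c=calibration("wrist");im=get_image("wrist");cv2.imwrite("pics/w16.png",cv2.convertScaleAbs(im[100:384,100:420,::-1],alpha=2.).repeat(2,0).repeat(2,1))
for a in (.8,.85,.9,.95,1.0,1.1): print(a,(proj(c,W(ball(a)))-[100,100])*2)
```

```text
0.8 [313.19820578 236.5208277 ]
0.85 [313.28915346 275.08068029]
0.9 [313.37063416 314.75296777]
0.95 [313.44126079 355.06525675]
1.0 [313.4998425  395.50906864]
1.1 [313.57741323 474.6893363 ]
```

View pics/w16.png

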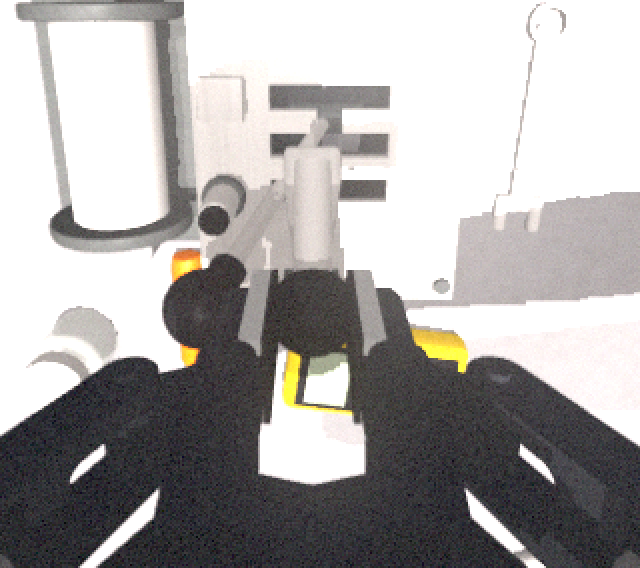

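{"fn": "drive_tool", "kwargs": {"increments": [[-1,[0.0117,0,0.0055],0],[-1,[0.0116,0,0.0058],0],[-1,[0.0114,0,0.006],0],[-1,[0.0113,0,0.0063],0],[-1,[0.0111,0,0.0066],0],[-1,[0.011,0,0.0068],0],[-1,[0.0108,0,0.0071],0],[-1,[0.0106,0,0.0073],0],[-1,[0.0105,0,0.0075],0],[-1,[0.0103,0,0.0077],0],[-1,[0.0102,0,0.008],0],[-1,[0.01,0,0.0082],0],[-1,[0.0098,0,0.0084],0],[-1,[0.0096,0,0.0086],0],[-1,[0.0095,0,0.0088],0],[-1,[0.0093,0,0.009],0],[-1,[0.0091,0,0.0092],0],[-1,[0.0089,0,0.0094],0],[-1,[0.0088,0,0.0095],0],[-1,[0,0,0],0]]}}

```text
clock: 26.8
position: [508.9, -171.3, 237.2]
ee_rot: [-0.7, 0.714, -0.002, -0.002]
contact_force: [-7.1, -8.3, 6.0]
gripper_width: 18.9
```

Run:
```python
from bench import *
from h import *
c=calibration("wrist");im=get_image("wrist");cv2.imwrite("pics/w17.png",cv2.convertScaleAbs(im[100:384,100:420,::-1],alpha=2.).repeat(2,0).repeat(2,1))
for a in (.45,.5,.55,.6,.7): print(a,W(ball(a)),(proj(c,W(ball(a)))-[100,100])*2)
```

```text
0.45 [ 508.5620929  -181.35519148  256.66133558] [313.3886477  269.89942737]
0.5 [ 508.67229488 -175.23352046  264.19415481] [313.51022693 303.87223389]
0.55 [ 508.78913548 -168.74307687  271.41155438] [313.63658078 340.9141224 ]
0.6 [ 508.91232267 -161.90008345  278.29549454] [313.76672114 380.91270391]
0.7 [ 509.17649008 -147.22570121  290.99504807] [314.03320582 468.88868321]
```

View pics/w17.png

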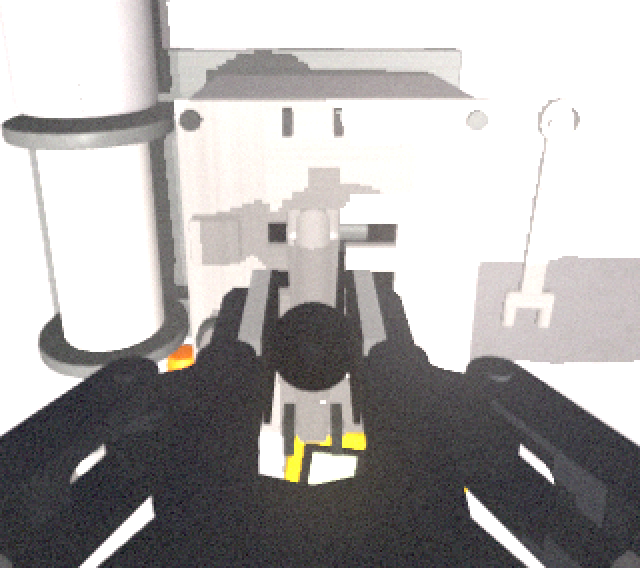

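{"fn": "drive_tool", "kwargs": {"increments": [[-1,[0.0075,0,0.0096],0],[-1,[0.0075,0,0.0097],0],[-1,[0.0075,0,0.0098],0],[-1,[0.0075,0,0.01],0],[-1,[0.0075,0,0.0101],0],[-1,[0.0074,0,0.0103],0],[-1,[0.0072,0,0.0105],0],[-1,[0.007,0,0.0106],0],[-1,[0.0068,0,0.0108],0],[-1,[0.0066,0,0.011],0],[-1,[0.0064,0,0.0111],0],[-1,[0.0062,0,0.0112],0],[-1,[0.006,0,0.0114],0],[-1,[0.0058,0,0.0115],0],[-1,[0,0,0],0]]}}

```text
clock: 28.72
position: [508.3, -202.6, 194.0]
ee_rot: [-0.701, 0.713, -0.003, -0.004]
contact_force: [-7.4, -15.1, 8.4]
gripper_width: 18.7
```

Run:
```python
from bench import *
from h import *
c=calibration("wrist");im=get_image("wrist");cv2.imwrite("pics/w18.png",cv2.convertScaleAbs(im[100:384,100:420,::-1],alpha=2.).repeat(2,0).repeat(2,1))
for a in (.2,.25,.3,.35,.4): print(a,W(ball(a)),(proj(c,W(ball(a)))-[100,100])*2)
```

```text
0.2 [ 508.11968492 -205.93075817  214.94983596] [313.38332038 294.69580518]
0.25 [ 508.19291711 -201.86274248  223.76324913] [313.49745178 325.09172326]
0.3 [ 508.27398612 -197.35939503  232.36229883] [313.61824726 359.58890931]
0.35 [ 508.36268932 -192.43197186  240.72549193] [313.74544666 398.45066952]
0.4 [ 508.45880499 -187.09278895  248.8319248 ] [313.87857495 441.89957114]
```

View pics/w18.png

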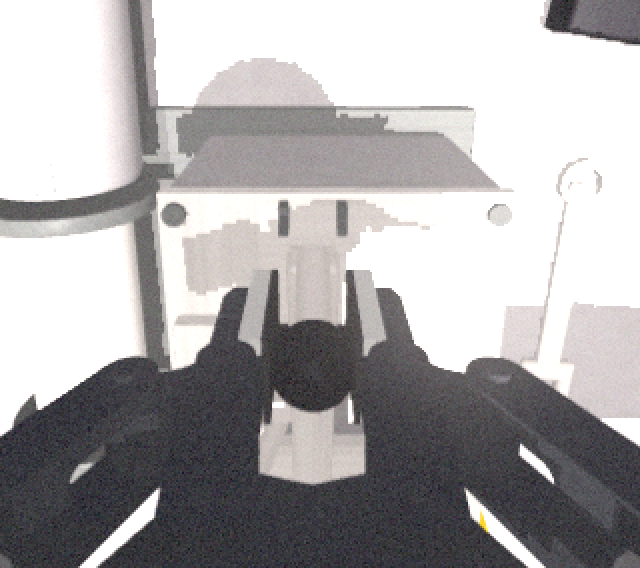

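{"fn": "drive_tool", "kwargs": {"increments": [[-1,[0.0065,0,0.012],0],[-1,[0.0063,0,0.012],0],[-1,[0.006,0,0.0121],0],[-1,[0.0058,0,0.0122],0],[-1,[0.0055,0,0.0123],0],[-1,[0.005,0,0.0124],0],[-1,[0.0048,0,0.0125],0],[-1,[0.0045,0,0.0125],0],[-1,[0.004,0,0.0126],0],[-1,[0,0,0],0]]}}

```text
clock: 30.02
position: [508.0, -213.7, 157.8]
ee_rot: [-0.702, 0.712, -0.001, -0.002]
contact_force: [-7.2, -6.2, 1.1]
gripper_width: 18.7
```

Run:
```python
from bench import *
from h import *
im=get_image("scene");cv2.imwrite("pics/s19.png",cv2.resize(im[60:250,100:310,::-1],None,fx=3,fy=3))
c=calibration("wrist");im=get_image("wrist");cv2.imwrite("pics/w19.png",cv2.convertScaleAbs(im[100:384,100:420,::-1],alpha=2.).repeat(2,0).repeat(2,1))
for a in (.0,.05,.1,.15,.2): print(a,W(ball(a)),(proj(c,W(ball(a)))-[100,100])*2)
```

```text
0.0 [ 507.9084821  -217.66298074  178.        ] [313.08592816 291.7550333 ]
0.05 [ 507.94873904 -215.42672577  187.44605258] [313.23273476 317.09382318]
0.1 [ 507.99744311 -212.72123615  196.76851577] [313.38721211 346.82835363]
0.15 [ 508.05447259 -209.5532742   205.94408829] [313.54936509 381.49575808]
0.2 [ 508.11968492 -205.93075817  214.94983596] [313.71901532 421.67660193]
```

View pics/w19.png

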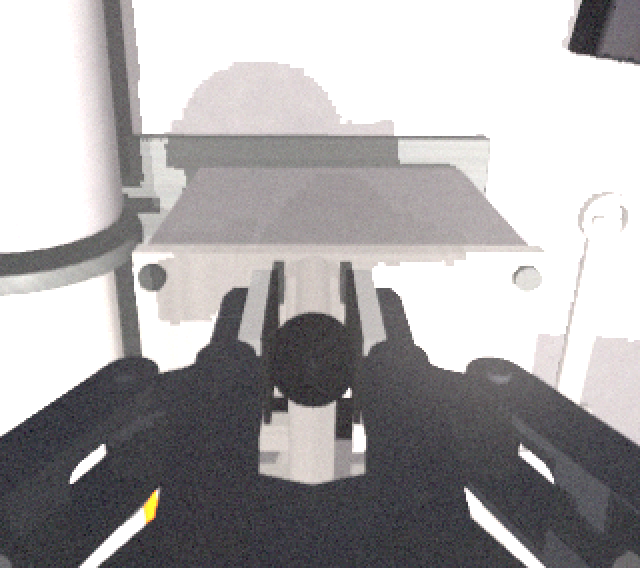

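View pics/s19.png

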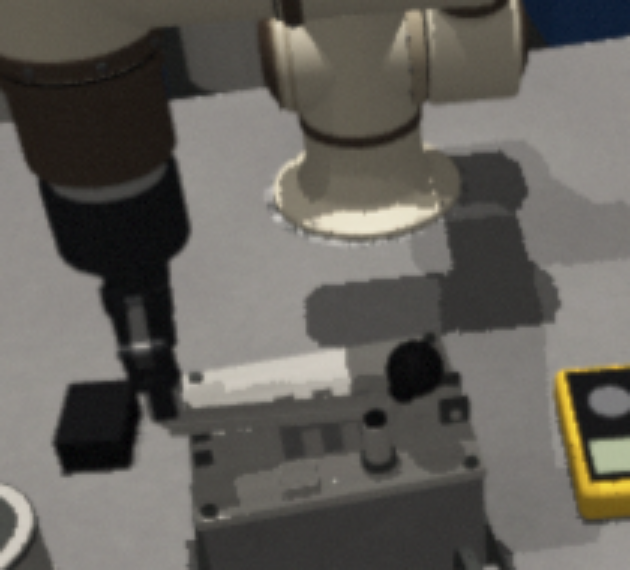

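{"fn": "drive_tool", "kwargs": {"increments": [[-1,[0.0045,0,0.012],0],[-1,[0.004,0,0.012],0],[-1,[0.004,0,0.0125],0],[-1,[0.0035,0,0.0125],0],[-1,[0.003,0,0.0125],0],[-1,[0.003,0,0.0125],0],[-1,[0,0,0],0],[-1,[0,0,0],0]]}}

```text
clock: 31.12
position: [508.1, -217.4, 136.0]
ee_rot: [-0.699, 0.715, 0.001, 0.0]
contact_force: [-6.2, 6.0, 7.3]
gripper_width: 18.8
```

Run:
```python
from bench import *
from h import *
c=calibration("wrist");im=get_image("wrist");cv2.imwrite("pics/w20.png",cv2.convertScaleAbs(im[100:384,100:420,::-1],alpha=2.).repeat(2,0).repeat(2,1))
for a in (.0,.05,.1): print(a,(proj(c,W(ball(a)))-[100,100])*2)
im=get_image("scene");cv2.imwrite("pics/s20.png",cv2.resize(im[120:250,130:310,::-1],None,fx=4,fy=4))
```

```text
0.0 [313.84640741 350.18101327]
0.05 [314.09009407 383.32723731]
0.1 [314.36858084 422.4702345 ]
```

View pics/w20.png

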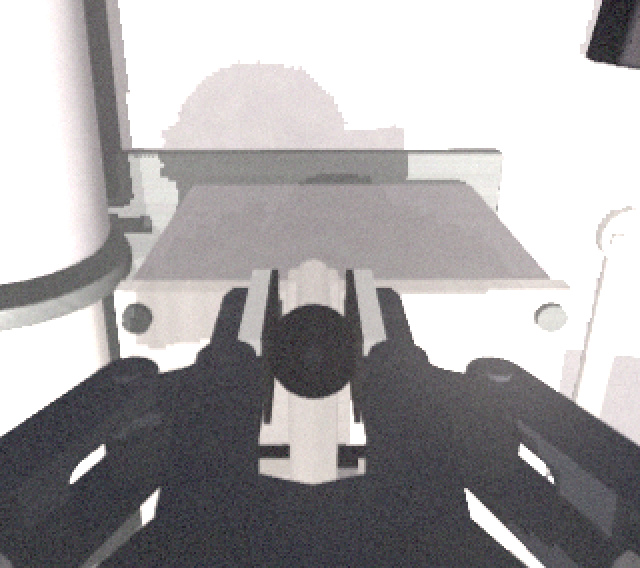

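View pics/s20.png

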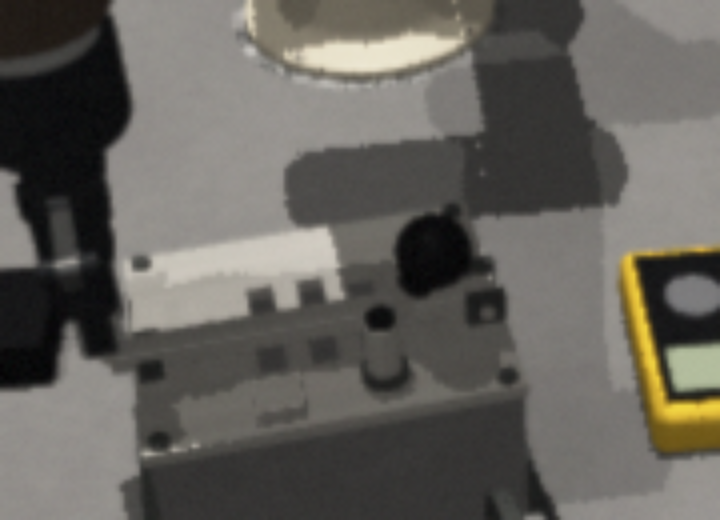

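{"fn": "drive_tool", "kwargs": {"increments": [[-1,[0,0,0.01],0],[-1,[0,0,0.007],0],[-1,[0,0,0],0]]}}

```text
clock: 31.6
position: [508.4, -217.6, 135.4]
ee_rot: [-0.7, 0.714, -0.001, 0.0]
contact_force: [-14.2, 11.7, 28.2]
gripper_width: 18.7
```

{"fn": "drive_tool", "kwargs": {"increments": [[-1,[0,0,-0.013],0],[1,[0,0,0],0],[1,[0,0,0],0],[1,[0,0,0],0],[1,[0,0,0],0],[1,[0,0,0],0],[1,[0,0,-0.03],0],[1,[0,0,-0.06],0],[1,[0,0,-0.1],0],[1,[0,0,-0.12],0],[1,[0,0,-0.12],0],[1,[0.1,0.05,-0.05],0],[1,[0.12,0.06,0],0],[1,[0.12,0.06,0],0],[1,[0.12,0.06,0],0],[1,[0,0,0],0]]}}

```text
clock: 33.6
position: [436.1, -356.5, 278.2]
ee_rot: [-0.699, 0.715, -0.0, -0.0]
contact_force: [0.3, 0.2, 0.2]
gripper_width: 85.5
```

Run:
```python
from bench import *
from h import *
im=get_image("scene");cv2.imwrite("pics/s21.png",im[:,:,::-1]);cv2.imwrite("pics/s21z.png",cv2.resize(im[120:250,130:310,::-1],None,fx=4,fy=4))
cs=calibration("scene")
for a in (0,.05,.1): print((proj(cs,W(ball(a)))-[130,120])*4)
print((proj(cs,W(knob(.33,.32)))-[130,120])*4)
im=get_image("top");cv2.imwrite("pics/t21.png",im[:,:,::-1]);cv2.imwrite("pics/t21z.png",cv2.resize(im[155:260,165:365,::-1],None,fx=4,fy=4))
ct=calibration("top");print((proj(ct,W(ball(0)))-[165,155])*4,(proj(ct,W(knob(.33,.32)))-[165,155])*4)
```

```text
[ 90.41910812 295.63374037]
[ 91.37239362 280.11996267]
[ 93.39194602 264.40605735]
[427.81795009 249.24266961]
[790.46743138 194.72502391] [472.92504638  80.65522128]
```

View pics/s21z.png

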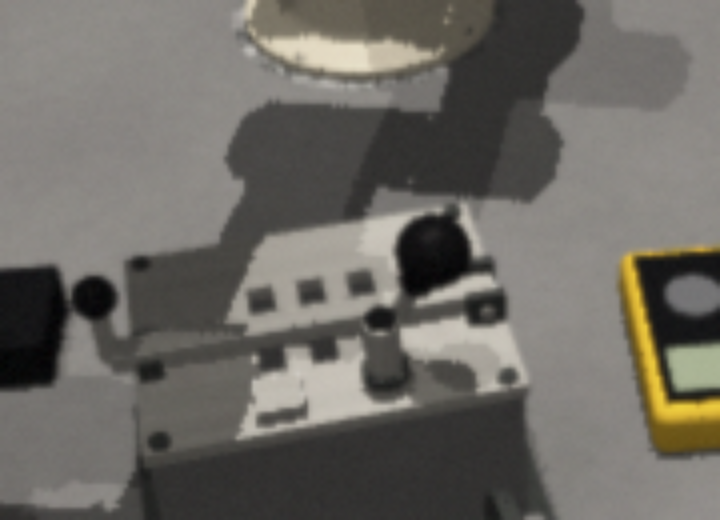

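View pics/t21.png

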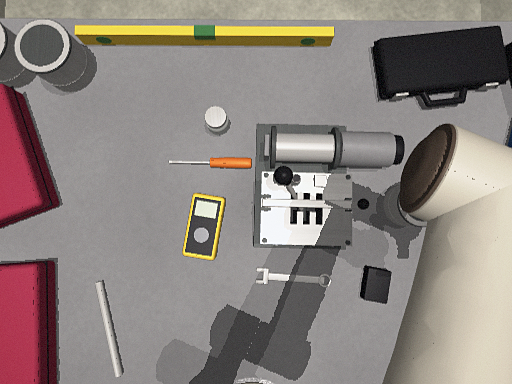

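View pics/t21z.png

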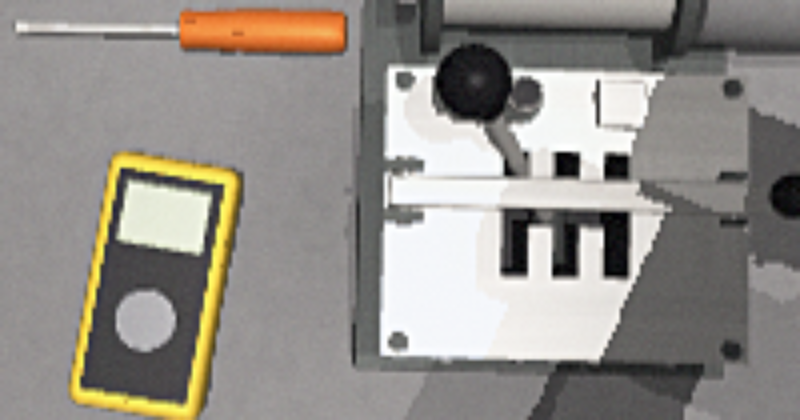

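View pics/s21.png

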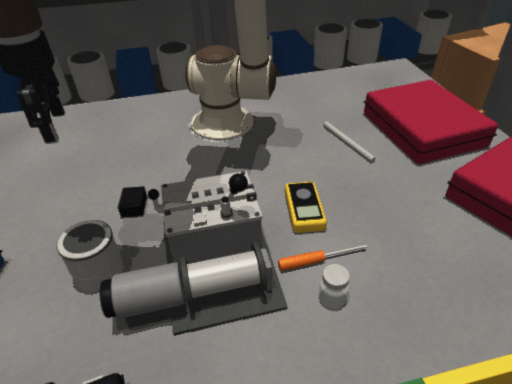

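Run:
```python
from bench import *
s=read_state();print(s['clock'],s['contact_force'])
print(job_done())
```

```text
33.7 [-1.02680118  0.6790008  -0.45718088]
the job is handed in; nothing more can be done
None
```

The winch is in the gear the sensor watches. I moved the lever from the rear of the middle slot, across neutral, and fully forward in the left (+y) slot. The keeper is swung over and lies flat behind the lever. I handed the job in at 33.7 s with the gripper open and clear of everything.

**Last checks:**
- **Lever:** the knob is within about 1 mm of its expected position for fore 0.33, side 0.32 in both fixed views. It stopped moving while the push force rose to about 21 N.
- **Keeper:** the ball is within about 2 mm of the shut position in the scene view. Pressing down at 28 N moved it only 0.6 mm. The top view shows the bar across the gate behind the rod.
- **Bystanders:** the ones I could see look unmoved by eye; I did not measure them. The arm hid the can in the last top view, so I checked it only in the scene view.

**What went wrong or disagreed:**
- **Fingertip position:** the pictures put the fingertips about 30 mm farther back than the stated geometry. My first grip caught only the top of the knob, so I gripped again lower.
- **Keeper grip:** the ball slipped to its stub twice while I swung the keeper at the faster pace. I gripped it again both times and finished more slowly.

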